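# Unlatch and pull out the support arm of a welder's tack-up plate

## Task

A long tube is to be tacked next, so bring out the support arm of the raised plate: turn the red T-handle under the plate's front corner a quarter turn clockwise (seen from above), to its stop, so that it lies in line with the arm, then take the arm's yellow head and draw it straight and level out of its channel until it stops. Let go and leave it pulled out; do not disturb anything else on the plate or the bench.

Things in the scene. Friction and masses are not known exactly. Their poses are not given: they have to be found in the camera images.
- jig: Fixed raised tack-up plate: steel, 260 x 220 x 12 mm, grid of holes, top 187 mm above the bench, on box-section legs. Origin on the bench under its centre; x along the 260 mm side, -x its front; -y the edge on its right as seen from the robot; z up. Plate edges x = -130/130, y = -110/110, underside z = 175 mm; 30 mm square legs at x = -10 and 100, y = -40 and 85.
- channel_mouth (a point): On the plate: middle of the mouth of the grey channel that holds the support arm, at x = -130, y = -88, z = 151 mm in the plate's frame (level of the channel's floor). The channel runs from here 236 mm towards +x, under the plate's -y edge; it is 41 mm wide outside, z 147 to 175. The arm has 2 mm play in height, 3 mm across.
- handle_hub (a point): Centre of the red T-handle under the plate's front right corner, on its vertical spindle: x = -108, y = -88, z = 95 mm in the plate's frame. The plate is above it, so it is reached with a leaning tool. Level round bar, 14 mm diameter, 104 mm over the rounded ends, hub 26 mm diameter; the bar's top is 45 mm below the channel.
- handle_end (a point): Point on the centre line of the T-handle, 45 mm from its hub: the end that sticks out beyond the plate's right-hand edge (-y) at the start. When the handle is turned in line with the arm this end points to the plate's front (-x).
- latch (a joint): Angle (rad) of the T-handle. 0: across the arm (latched), this is about where it starts; it grows clockwise seen from above to 1.57 at its stop, where the handle is in line with the arm and the arm is free. Below about 1.2 the arm is blocked, with some 10 mm of play. Stays where it is left; friction about 0.12 N m.
- support: Pull-out support arm, 0.5 kg: level aluminium bar 275 x 32 x 22 mm in the channel, yellow head on its front end, 14 mm thick (along x), 44 wide, 36 high, copper pad on top. Origin mid of the head's underside, 151 mm above the bench; axes as the plate's, bar towards +x. Home: x = -175 in the plate's frame. Stop: x = -295, 110 mm of bar still held. Slides with about 3 N; sags 1 degree when out.
- tube_long: Bystander, leave it where it is. Square steel tube 200 x 40 x 40 mm lying on the plate; origin at the middle of its underside, x along it.
- tube_short: Bystander, leave it where it is. Square steel tube 90 x 40 x 40 mm lying on the plate; origin at the middle of its underside, x along it.
- magnet: Bystander, leave it where it is. Blue three-sided welding magnet, 70 x 70 x 16 mm, lying on the plate; origin at the middle of its underside.
- offcut: Bystander, leave it where it is. Square steel tube 110 x 30 x 30 mm lying on the bench before the plate's front, lower than the handle; origin at the middle of its underside, x along it.
- wire_brush: Bystander, leave it where it is. Wire brush, 260 mm long with a wooden handle, lying on its side on the bench; origin under the middle of the handle, x along it.
- hammer: Bystander, leave it where it is. Chipping hammer, 180 mm long with a steel spring handle, lying on the bench; origin under the middle, x along the handle towards the head.
- rod_tin: Bystander, leave it where it is. Green tin, 70 mm in diameter and 110 mm high, standing on the bench; origin at the middle of its underside.
- tape_measure: Bystander, leave it where it is. Grey tape measure 70 x 35 x 65 mm standing on the bench; origin at the middle of its underside.

How it is judged:
By the outcome, as a careful person would: the job done as asked, in the order asked, and still so for the second after the job is handed in, with the robot touching nothing.
It also fails if it takes over 48 s, if anything falls off the work surface, if the arm or the gripper's body presses on something with over 40 N, if the wrist force passes 120 N, or if a joint passes its speed limit or range.

## Robot

A 6-joint arm with a two-finger parallel gripper is mounted at the origin on the work surface. World frame = base frame: x ahead of the robot, y to its left, z up, the work surface at z = 0. Lengths are in m, angles in degrees, forces in N, time in s.
With the tool pointing down it reaches from about 0.4 to 0.825 m from the base axis. Payload 7 kg.
Tool frame: the origin (TCP) lies at the very end of the fingers, on their centre line; the grasp point (between the pads) lies 19 mm behind it (ctrl.tcp_to_grasp is the distance from the TCP to the grasp point, in m); z points along the fingers, y is the direction in which the jaws open and shut (so a half turn about z gives the same grasp; the last joint's range is limited). The gripper opens to 88 mm and grips with 3 to 60 N. Pads are 19 mm wide; open, the fingers measure 130 mm over their backs; the gripper's body (78 mm by 193 mm) begins 47 mm behind the grasp point.
Start: joints at [85.09, 20.546, 0.682, 0, -70.136, -16.507], TCP at [0.246, 0.628, 0.227] pointing down, gripper open.
Joint ranges: [-176.03, 176.03], [-82.01, 121.73], [-58.28, 71.71], [-173.87, 95.51], [-174.79, -0.11], [-173.66, 173.66]. Speed limits (degrees/s): [136.94, 136.94, 172.46, 180, 180, 180].

## Interface

Orientations are given as [roll, pitch, yaw] about the fixed x, y, z axes, in that order (R = Rz(yaw) Ry(pitch) Rx(roll)).
In Python, from plant import ctrl gives the robot as it stands.
- The arm moves only by the tool jog_arm, never from a script. Its argument "commands" is a list of rows, each an object of numbers: "x", "y", "z": the shift along the tool's x, y, z in cm; "roll": the turn about the tool's z in rad. In form: [{"x": .., "y": .., "z": .., "roll": ..}, ...]. A call has 1 to 12 rows; each row shifts and turns the commanded pose from where the row before left it, along the tool's axes as they then stand; what a row does not reach is not made up. A row lasts 1/10 s, in which the tool goes at most 50 mm and 8.59 degrees, less where a joint would pass 70% of its speed; a pose out of reach is approached as far as the arm can. A call is refused whole if a number of a shift passes 5 or a number of a turn 0.15, either way. A call with a gripper value outside its range is refused whole. "gripper" is the finger opening in cm, from 0 to 8.76, set as the call begins (left out, the last holds). The fingers move at their own pace and stop on an object; the grip force is fixed at half the most. Time passes only in rows, so rows that do not move let the fingers close. It gives the time, the measured TCP pose, the force and the opening at its end, in the units of the state.
- ctrl.get_obs(): the state, without advancing time (a new reading comes with each control period).
- ctrl.snapshot(name): name is "scene" or "top" or "wrist"; returns a dict with "image" (480x640x3 uint8, red, green, blue), "mtx" (3x3 intrinsics, pixels), "position" and "orientation" of the camera in the world; the wrist camera has in their place "hand_eye" (4x4, takes a point from camera to tool coordinates, whose origin is the TCP and whose axes are the flange's). Camera axes: x right, y up, looking along -z (the intrinsics and any distortion apply to the point x, -y, -z); pixel columns grow to the right and rows downward; lengths in m; the calibration is good to about 2 mm. A picture is of the moment at which its call begins: read the wrist's pose just before it. There is no depth.
- ctrl.close_job(): hands the job in, once; it reports no verdict.
Trained networks look in the newest picture that a camera, given by its name, has taken for a name from the list of things; names that differ only in an ending like _2 or _b are one class to them, and where a whole thing is asked for, a point or a joint stands for the part that bears it (a point fixed in the world has none). Each returns a list of dicts, best first, with "confidence" (0 to 1); they miss things now and then, are a little off and sometimes report something else, mostly with a low value. They report only what shows in the picture. A call takes as long as a camera call.
- ctrl.search_frame(camera, query): "position" ([column, row] as shares, 0 to 1, of the picture: columns of its width, rows of its height, amid what is visible of it).
- ctrl.regions_of(camera, query): "mask" (480x640 bool, what is visible of it) and "position" ([column, row] as shares, 0 to 1, of the picture: columns of its width, rows of its height, amid what is visible of it).
The state is a dict: "clock": time; "joint_pos": joint angles; "qvel": joint speeds; "tau": joint torques, N m; "tool_pos": TCP position; "orientation": TCP orientation; "force": force on the tool from outside, world axes, zero at the start; "moment": the same for the moment, N m; "opening": finger opening in m.
Only numpy, scipy, OpenCV 4.12 (cv2) and the standard library are available. Lean on these libraries where they do the work, as an engineer would, in place of code of your own. Each camera call takes 0.05 s, during which the arm holds its last target.

## Working session

There is one attempt and no reset: what is moved stays moved. The work goes in short steps, Python scripts to look and compute and a tool call to move; the robot and the scene stay as the last step left them, time stands still between calls to the robot, and variables do not carry over. Pictures are saved under pics/ and viewed, and the job is handed in when it is done.

Besides the shell and the picture viewer there is one more tool, called after "Call:" as a command line: name --argument value ..., lists and objects as JSON in quotes. jog_arm: Moves the arm, as the interface text tells. Its arguments: {"type":"object","properties":{"commands":{"type":"array"},"gripper":{"type":"number"}},"required":["commands"]}

```bash
ls; mkdir -p pics
cat > h.py <<'E'
import numpy as np, cv2, json
from plant import ctrl
def snap(n,f):
    s=ctrl.snapshot(n); cv2.imwrite('pics/'+f+'.png',s['image'][:,:,::-1].copy())
    return s
E
python3 - <<'E'
from h import *
o=ctrl.get_obs(); print(o)
import pickle
d={}
for n in ['scene','top','wrist']:
    s=snap(n,n+'0'); d[n]=s
    print(n,{k:v for k,v in s.items() if k!='image'})
pickle.dump(d,open('s0.pkl','wb'))
print(ctrl.get_obs()['clock'])
E
```

```text
pics
{'clock': 0.0, 'joint_pos': array([ 8.50896784e+01,  2.05882847e+01,  6.33893375e-01, -2.12227870e-02,
       -7.01360712e+01, -1.65065088e+01]), 'qvel': array([-0.06759098, -0.01515429,  0.00517817,  0.0454232 ,  0.05597732,
        0.00190399]), 'tau': array([-2.74924656e-03, -5.82707191e+01,  2.93053919e+01,  6.99676126e+00,
        7.12816996e-03, -1.78567143e-04]), 'tool_pos': array([0.24631998, 0.62791968, 0.22565569]), 'orientation': array([ 1.79907596e+02, -6.57643066e-03, -2.14240521e+01]), 'force': array([ 0.74268636, -0.1453876 , -0.44238667]), 'moment': array([-0.03948045, -0.04764474, -0.02826824]), 'opening': 0.08814865236653628}
scene {'mtx': array([[523.09348619,   0.        , 309.82727678],
       [  0.        , 523.09348619, 242.70737665],
       [  0.        ,   0.        ,   1.        ]]), 'position': array([1.61190139, 0.14639757, 0.8735787 ]), 'orientation': array([53.94789337,  0.8034366 , 96.70356193])}
top {'mtx': array([[447.4066167 ,   0.        , 322.39629066],
       [  0.        , 447.4066167 , 244.44235619],
       [  0.        ,   0.        ,   1.        ]]), 'position': array([0.41513001, 0.02780332, 1.13294245]), 'orientation': array([ 10.06716751,  -0.69468638, -89.40724718])}
wrist {'mtx': array([[332.70306801,   0.        , 315.49854542],
       [  0.        , 332.70306801, 238.6889221 ],
       [  0.        ,   0.        ,   1.        ]]), 'hand_eye': array([[-2.26994834e-04,  9.69579895e-01,  2.44774947e-01,
         6.63856657e-02],
       [ 9.99999829e-01,  3.52126138e-04, -4.67448284e-04,
        -4.27734510e-04],
       [-5.39420116e-04,  2.44774799e-01, -9.69579809e-01,
        -1.57785190e-01],
       [ 0.00000000e+00,  0.00000000e+00,  0.00000000e+00,
         1.00000000e+00]])}
0.15
```

View pics/scene0.png

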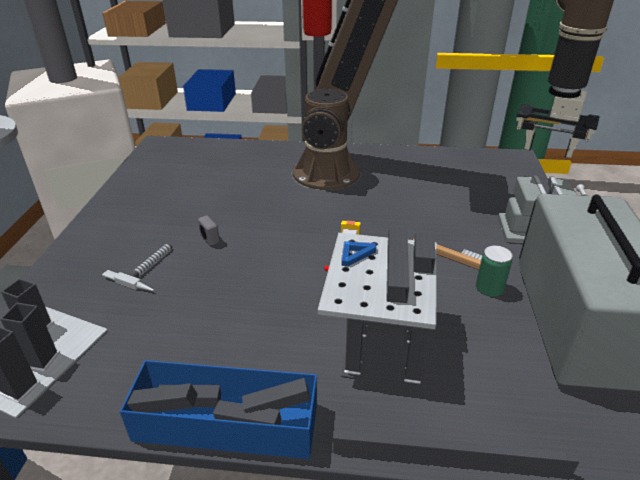

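View pics/top0.png

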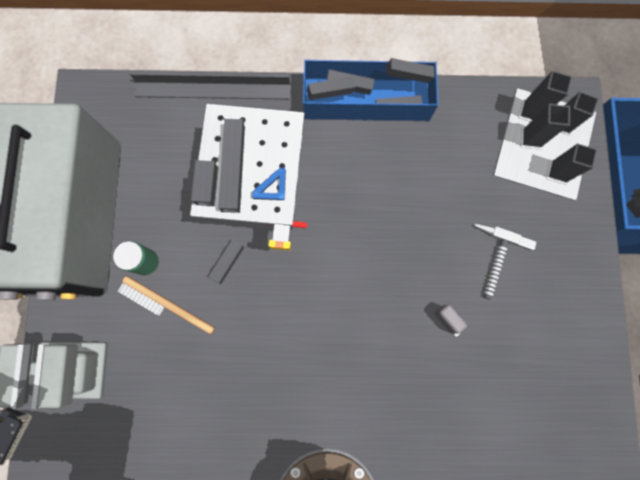

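View pics/wrist0.png

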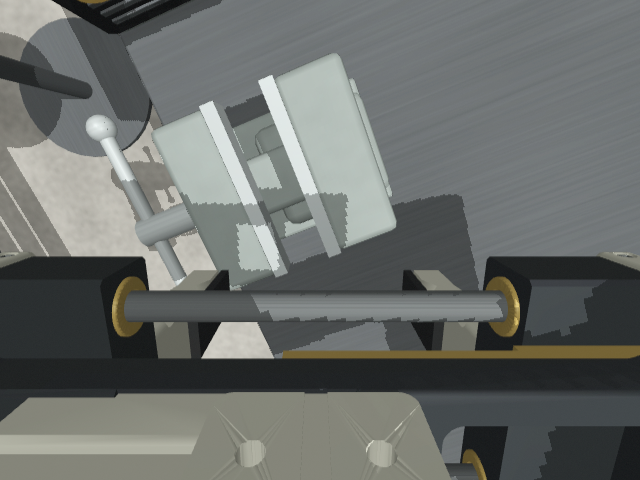

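Top view: plate corners are near (206,104), (304,112), (294,223) and (191,215). The yellow head is at (280,243) and the red handle end at (300,225). I'll fit the plate pose next.

```bash
cat >> h.py <<'E'
from scipy.spatial.transform import Rotation as Ro
from scipy.optimize import least_squares
def cam(s,o=None):
    if 'hand_eye' in s:
        T=np.eye(4);T[:3,:3]=Ro.from_euler('xyz',o['orientation'],degrees=True).as_matrix();T[:3,3]=o['tool_pos']
        T=T@s['hand_eye'];return T[:3,:3],T[:3,3]
    return Ro.from_euler('xyz',s['orientation'],degrees=True).as_matrix(),np.array(s['position'])
def proj(s,P,o=None):
    R,t=cam(s,o);p=(np.atleast_2d(P)-t)@R
    K=s['mtx'];return np.c_[K[0,0]*p[:,0]/-p[:,2]+K[0,2],K[1,1]*-p[:,1]/-p[:,2]+K[1,2]]
def unproj(s,uv,z,o=None):
    R,t=cam(s,o);K=s['mtx'];uv=np.atleast_2d(uv)
    d=np.c_[(uv[:,0]-K[0,2])/K[0,0],-(uv[:,1]-K[1,2])/K[1,1],-np.ones(len(uv))]@R.T
    return t+d*((z-t[2])/d[:,2])[:,None]
E
python3 - <<'E'
from h import *
import pickle
d=pickle.load(open('s0.pkl','rb'))
for n,box in [('top',(150,80,340,270)),('scene',(290,200,460,340))]:
    im=d[n]['image'];x0,y0,x1,y1=box
    c=cv2.resize(im[y0:y1,x0:x1],None,fx=4,fy=4,interpolation=cv2.INTER_CUBIC)
    c=c[:600] if c.shape[0]>600 else c
    cv2.imwrite(f'pics/{n}_crop.png',c[:,:,::-1])
s=d['top']
print(unproj(s,[[206,104],[304,112],[294,223],[191,215]],.187))
E
```

```text
[[0.90317341 0.28523372 0.187     ]
 [0.8873815  0.06289927 0.187     ]
 [0.62955187 0.08001505 0.187     ]
 [0.64437025 0.30320879 0.187     ]]
```

View pics/top_crop.png

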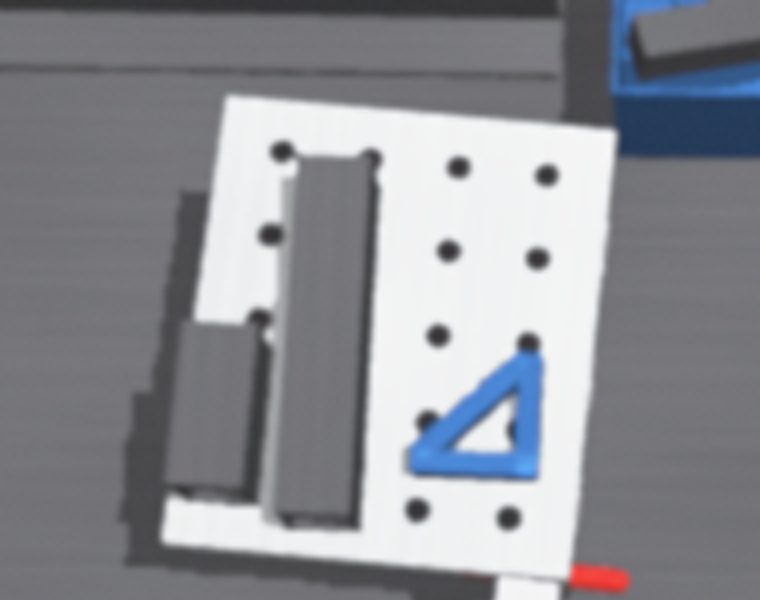

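View pics/scene_crop.png

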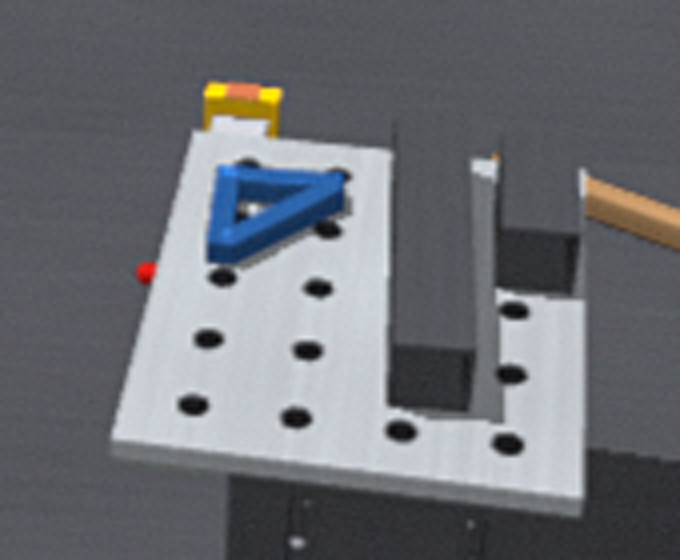

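```bash
cat >> h.py <<'E'
def jig2w(q,P):
    P=np.atleast_2d(P).astype(float);c,s=np.cos(q[2]),np.sin(q[2])
    return np.c_[q[0]+c*P[:,0]-s*P[:,1],q[1]+s*P[:,0]+c*P[:,1],P[:,2]]
E
python3 - <<'E'
from h import *
import pickle
d=pickle.load(open('s0.pkl','rb'))
C=np.array([[130,110,187],[130,-110,187],[-130,-110,187],[-130,110,187]])/1e3
a=(np.array([[227,95],[617,130],[572,578],[161,543]])+.5)/4-.5+[150,80]
b=(np.array([[112,440],[193,131],[583,498]])+.5)/4-.5+[290,200]
Cb=C[[1,2,0]]
f=lambda q,w=(1,1):np.r_[w[0]*(proj(d['top'],jig2w(q,C))-a).ravel(),w[1]*(proj(d['scene'],jig2w(q,Cb))-b).ravel()]
for w in [(1,1),(1,0),(0,1)]:
    r=least_squares(f,[.76,.18,-.05],args=(w,));print(r.x,np.degrees(r.x[2]),np.round(f(r.x),1))
q=least_squares(f,[.76,.18,-.05]).x
q_=q
np.save('q.npy',q)
P=np.array([[-130,-88,151],[-108,-88,95],[-108,-133,95],[-153,-88,95],[-175,-88,151],[-182,-88,187],[-295,-88,151]])/1e3
print(jig2w(q,P))
print(proj(d['top'],jig2w(q,P)))
for n in ['offcut','wire_brush','handle_end','support','hammer','tape_measure']:
    for c in ['top','scene']:
        r=ctrl.search_frame(c,n)[:2]
        print(n,c,[(np.round(np.array(x['position'])*[640,480],1),round(x['confidence'],2)) for x in r])
print(ctrl.get_obs()['clock'])
E
```

```text
[ 0.76610617  0.1848125  -0.07550646] -4.326201488641407 [-0.1  0.3 -0.9 -0.2 -0.9 -0.5  0.6 -0.6 -0.6 -0.6 -0.4 -0.5 -0.1 -0.4]
[ 0.76548364  0.18405154 -0.0774915 ] -4.43993584212049 [ 0.3  0.5 -0.5  0.2 -0.7 -0.2  0.9 -0.4 -1.1 -0.9 -0.6 -0.7 -0.7 -0.6]
[ 0.76736376  0.18558239 -0.07580868] -4.34351731385306 [-0.4 -0.3 -1.3 -0.7 -1.3 -1.1  0.3 -1.1 -0.3 -0.1 -0.1 -0.2  0.3  0.1]
[[0.62983832 0.10686975 0.151     ]
 [0.65177564 0.10521019 0.095     ]
 [0.64838108 0.06033841 0.095     ]
 [0.60690385 0.10860475 0.095     ]
 [0.58496654 0.11026432 0.151     ]
 [0.57798648 0.11079236 0.187     ]
 [0.46530845 0.11931648 0.151     ]]
[[282.8319301  226.28495313]
 [285.53686138 222.32866843]
 [304.41238566 223.96579556]
 [283.6244969  240.88744403]
 [280.78484659 245.97460509]
 [279.11729215 246.30059826]
 [275.16405576 300.03757554]]
offcut top [(array([226.3, 262.6]), 0.6), (array([281.7, 238.6]), 0.16)]
offcut scene []
wire_brush top [(array([158.1, 300.2]), 0.96)]
wire_brush scene [(array([461.7, 258.5]), 0.86)]
handle_end top [(array([295.7, 224.1]), 0.51)]
handle_end scene [(array([374.3, 302.4]), 0.5)]
support top [(array([282.6, 239.8]), 0.97)]
support scene [(array([355.8, 228. ]), 0.63)]
hammer top [(array([496.5, 245. ]), 0.74)]
hammer scene [(array([139.7, 272.7]), 0.75)]
tape_measure top []
tape_measure scene [(array([207.2, 232.1]), 0.93), (array([495. , 270.5]), 0.36)]
0.75
```

The fit is consistent: the plate is at about (0.766, 0.185), yaw -4.3°. The red end projects to (307,224), as seen, so the latch angle is about 0.

A vertical tool can't reach the bar. The body starts 66 mm above the tip and overhangs the fingers by about 30 mm, so it would hit the plate. The jog has no tilt axis, so I'll check in free air what the arm does at its reach limit.

Call:
jog_arm --commands '[{"z": -5},{"z": -5},{"x": -1.8,"y": -4.6},{"x": -1.8,"y": -4.6},{"x": -1.8,"y": -4.6},{"x": -1.8,"y": -4.6},{"x": -1.8,"y": -4.6},{"x": -1.8,"y": -4.6}]' --gripper 0

```text
validation failed for argument at $.co...
```

Call:
jog_arm --commands '[{"x": 0,"y": 0,"z": -5,"roll": 0},{"x": 0,"y": 0,"z": -5,"roll": 0},{"x": -1.8,"y": -4.6,"z": 0,"roll": 0},{"x": -1.8,"y": -4.6,"z": 0,"roll": 0},{"x": -1.8,"y": -4.6,"z": 0,"roll": 0}]' --gripper 0

```text
clock: 1.25
tool_pos: [0.2466, 0.7779, 0.3282]
orientation: [-179.9, 0.0, -21.4]
force: [-1.2, 2.4, 0.3]
opening: 0.0535
```

Call:
jog_arm --commands '[{"x": -1.8,"y": -4.6,"z": 0,"roll": 0},{"x": -1.8,"y": -4.6,"z": 0,"roll": 0},{"x": -1.8,"y": -4.6,"z": 0,"roll": 0},{"x": -1.8,"y": -4.6,"z": 0,"roll": 0}]'

```text
clock: 1.65
tool_pos: [0.2408, 0.9307, 0.3073]
orientation: [-178.6, -0.2, -21.5]
force: [-2.7, -0.3, 9.5]
opening: 0.0212
```

```bash
python3 -c "
from h import *
print(ctrl.get_obs())"
```

```text
{'clock': 1.65, 'joint_pos': array([  87.24821515,   54.6437489 ,   71.74112499,    0.63878577,
       -105.87832062,  -18.54584373]), 'qvel': array([ 6.74940244, 20.49138305,  0.28318144,  9.83795904, 11.73950371,
       -5.10900874]), 'tau': array([ -1.98043853, -46.91890597, 112.00005054,   3.27644102,
        -1.2993557 ,   0.20410937]), 'tool_pos': array([0.24080078, 0.93067872, 0.3073278 ]), 'orientation': array([-178.64913115,   -0.1908337 ,  -21.48118539]), 'force': array([-2.71969736, -0.33824836,  9.51419402]), 'moment': array([0.69932926, 0.66112598, 0.04763706]), 'opening': 0.02117218549486594}
```

Call:
jog_arm --commands '[{"x": 1.0,"y": 2.5,"z": 0,"roll": 0},{"x": 1.0,"y": 2.5,"z": 0,"roll": 0},{"x": 0,"y": 0,"z": 0,"roll": 0}]'

```text
clock: 1.95
tool_pos: [0.2406, 0.8746, 0.3078]
orientation: [-178.6, -0.2, -21.4]
force: [0.3, -0.2, 2.9]
opening: 0.0014
```

```bash
python3 -c "
from h import *
print(ctrl.get_obs())"
```

```text
{'clock': 1.95, 'joint_pos': array([ 87.07467064,  43.88573101,  50.25263918,   0.58341105,
       -95.1277796 , -18.45311819]), 'qvel': array([-0.05025913, -0.80328243, 10.89420858,  0.27277726, -3.01616968,
       -0.05983608]), 'tau': array([ 9.36967749e-01, -7.85198736e+01,  2.43036300e+01,  6.15874931e+00,
        7.76498672e-01,  9.48150584e-03]), 'tool_pos': array([0.24057228, 0.87460184, 0.30780604]), 'orientation': array([-1.78640768e+02, -1.57718544e-01, -2.14387463e+01]), 'force': array([ 0.29543654, -0.18955198,  2.9134809 ]), 'moment': array([-0.03407132, -0.01689282,  0.00808394]), 'opening': 0.0013653563544693357}
```

Limit moves do lean the tool outward, and the lean stays afterwards (1.35°). I'll check what's around before using this further.

```bash
python3 -c "
from h import *
s=snap('wrist','w1')
s=snap('scene','s1')"
```

```text
(no output)
```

View pics/w1.png

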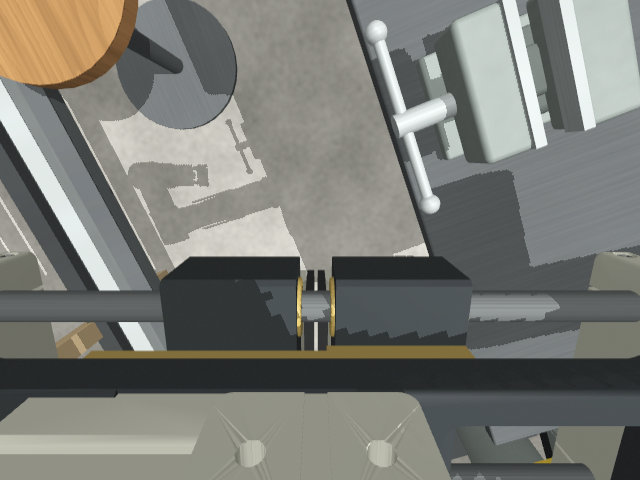

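View pics/s1.png

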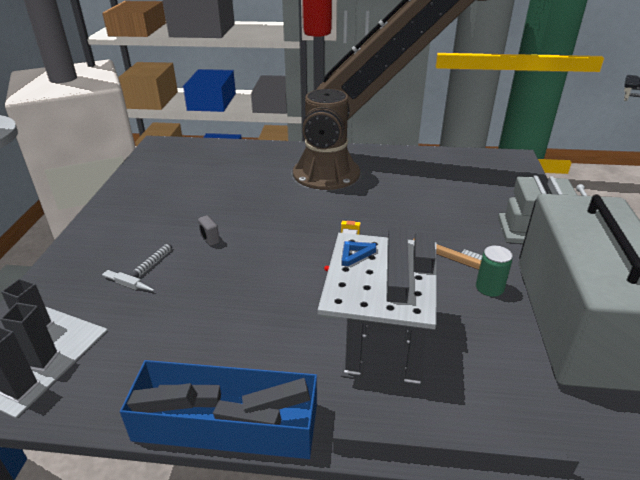

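The wrist view shows a stool and the floor left of the bench, with the vise handle at (400,120). The space ahead is free. I'll roll the jaws so they lie across the lean direction.

Call:
jog_arm --commands '[{"x": 0,"y": 0,"z": 0,"roll": 0.147},{"x": 0,"y": 0,"z": 0,"roll": 0.147},{"x": 0,"y": 0,"z": 0,"roll": 0.147},{"x": 0,"y": 0,"z": 0,"roll": 0.147},{"x": 0,"y": 0,"z": 0,"roll": 0.147},{"x": 0,"y": 0,"z": 0,"roll": 0.147},{"x": 0,"y": 0,"z": 0,"roll": 0.147},{"x": 0,"y": 0,"z": 0,"roll": 0.147},{"x": 0,"y": 0,"z": 0,"roll": 0.147},{"x": 0,"y": 0,"z": 0,"roll": 0.147}]'

```text
clock: 3.05
tool_pos: [0.24, 0.8789, 0.3128]
orientation: [-179.9, 1.9, -106.0]
force: [0.2, 0.0, -0.8]
opening: 0.0006
```

```bash
cat >> h.py <<'E'
def st():
    o=ctrl.get_obs();R=Ro.from_euler('xyz',o['orientation'],degrees=True).as_matrix()
    print('t',round(o['clock'],2),'j',np.round(o['joint_pos'],1),'p',np.round(o['tool_pos'],4),'F',np.round(o['force'],1),'op',round(o['opening'],4))
    z=R[:,2];print('x',np.round(R[:,0],3),'y',np.round(R[:,1],3),'z',np.round(z,3),'lean',round(np.degrees(np.arccos(-z[2])),2),'az',round(np.degrees(np.arctan2(z[1],z[0])),1))
    return o,R
E
python3 -c "
from h import *
st()"
```

```text
t 3.05 j [  87.1   44.    51.1    0.5  -95.3 -103. ] p [0.24   0.8789 0.3128] F [ 0.2  0.  -0.8] op 0.0006
x [-0.275 -0.961 -0.033] y [-0.961  0.275 -0.002] z [ 0.011  0.032 -0.999] lean 1.92 az 71.4
```

Call:
jog_arm --commands '[{"x": -1.5,"y": 0,"z": 0,"roll": 0},{"x": -1.5,"y": 0,"z": 0,"roll": 0},{"x": -1,"y": 0,"z": 0,"roll": 0},{"x": -0.7,"y": 0,"z": 0,"roll": 0},{"x": -0.7,"y": 0,"z": 0,"roll": 0},{"x": -0.7,"y": 0,"z": 0,"roll": 0}]'

```text
clock: 3.65
tool_pos: [0.2547, 0.931, 0.3066]
orientation: [-179.8, 1.9, -105.6]
force: [-0.0, 0.3, -1.1]
opening: 0.0006
```

```bash
python3 -c "
from h import *
st()"
```

```text
t 3.65 j [  86.4   54.6   71.7    0.6 -105.2 -101.8] p [0.2547 0.931  0.3066] F [-0.   0.3 -1.1] op 0.0006
x [-0.269 -0.963 -0.033] y [-0.963  0.269 -0.003] z [ 0.012  0.031 -0.999] lean 1.88 az 68.6
```

Call:
jog_arm --commands '[{"x": -5,"y": 0,"z": 0,"roll": 0}]'

```text
clock: 3.75
tool_pos: [0.2607, 0.95, 0.2989]
orientation: [-179.6, 4.2, -105.6]
force: [-0.0, -0.2, 0.1]
opening: 0.0003
```

```bash
python3 -c "
from h import *
st()"
```

```text
t 3.75 j [  86.4   55.3   71.7    1.3 -102.4 -101.7] p [0.2607 0.95   0.2989] F [-0.  -0.2  0.1] op 0.0003
x [-0.269 -0.96  -0.073] y [-0.963  0.27  -0.006] z [ 0.026  0.068 -0.997] lean 4.18 az 69.3
```

Call:
jog_arm --commands '[{"x": 0.5,"y": 4,"z": 0,"roll": 0},{"x": 0.5,"y": 4,"z": 0,"roll": 0},{"x": 0.3,"y": 4,"z": 0,"roll": 0},{"x": -4,"y": 0,"z": 0,"roll": 0},{"x": -5,"y": 0,"z": 0,"roll": 0},{"x": -5,"y": 0,"z": 0,"roll": 0}]'

```text
clock: 4.35
tool_pos: [0.1653, 1.0226, 0.2693]
orientation: [-179.8, 9.4, -105.5]
force: [0.9, 0.0, 0.8]
opening: 0.0004
```

```bash
python3 -c "
from h import *
st()"
```

```text
t 4.35 j [  92.6   57.7   71.7    3.2  -95.1 -107.7] p [0.1653 1.0226 0.2693] F [0.9 0.  0.8] op 0.0004
x [-0.264 -0.951 -0.163] y [-0.963  0.268 -0.004] z [ 0.048  0.156 -0.987] lean 9.37 az 73.0
```

Call:
jog_arm --commands '[{"x": -5,"y": 1,"z": -1.5,"roll": 0},{"x": -5,"y": 1,"z": -1.5,"roll": 0},{"x": -5,"y": 0.5,"z": -1.5,"roll": 0},{"x": -5,"y": 0.5,"z": -1.5,"roll": 0}]'

```text
clock: 4.75
tool_pos: [0.1657, 1.0679, 0.3049]
orientation: [-179.9, 17.8, -105.6]
force: [0.7, -0.4, -0.2]
opening: 0.0003
```

```bash
python3 -c "
from h import *
st()"
```

```text
t 4.75 j [  93.4   56.9   71.7    5.8  -88.  -108.3] p [0.1657 1.0679 0.3049] F [ 0.7 -0.4 -0.2] op 0.0003
x [-0.255 -0.917 -0.306] y [-0.963  0.269 -0.002] z [ 0.084  0.294 -0.952] lean 17.8 az 74.1
```

Call:
jog_arm --commands '[{"x": -5,"y": 0.5,"z": -1,"roll": 0},{"x": -5,"y": 0.5,"z": -1,"roll": 0},{"x": -5,"y": 0.5,"z": -1,"roll": 0},{"x": -5,"y": 0.5,"z": -1,"roll": 0},{"x": -5,"y": 0.5,"z": -1,"roll": 0},{"x": -5,"y": 0.5,"z": -1,"roll": 0},{"x": -5,"y": 0.5,"z": -1,"roll": 0}]'

```text
clock: 5.45
tool_pos: [0.1765, 1.1328, 0.394]
orientation: [179.8, 32.5, -105.6]
force: [0.5, -0.6, 0.3]
opening: 0.0005
```

```bash
python3 -c "
from h import *
st()"
```

```text
t 5.45 j [  94.    54.9   71.7   10.6  -76.  -109.3] p [0.1765 1.1328 0.394 ] F [ 0.5 -0.6  0.3] op 0.0005
x [-0.226 -0.812 -0.538] y [-0.964  0.267  0.002] z [ 0.142  0.519 -0.843] lean 32.54 az 74.7
```

Call:
jog_arm --commands '[{"x": -5,"y": 0.5,"z": 1,"roll": 0},{"x": -5,"y": 0.5,"z": 1,"roll": 0},{"x": -5,"y": 0.5,"z": 1,"roll": 0},{"x": -5,"y": 0.5,"z": 1,"roll": 0},{"x": -5,"y": 0.5,"z": 1,"roll": 0},{"x": -5,"y": 0.5,"z": 1,"roll": 0},{"x": -5,"y": 0.5,"z": 1,"roll": 0}]'

```text
clock: 6.15
tool_pos: [0.1923, 1.2181, 0.4377]
orientation: [179.6, 47.2, -105.7]
force: [0.8, -0.2, -0.7]
opening: 0.0006
```

```bash
python3 -c "
from h import *
st()"
```

```text
t 6.15 j [  93.9   57.1   71.7   16.   -60.1 -111.7] p [0.1923 1.2181 0.4377] F [ 0.8 -0.2 -0.7] op 0.0006
x [-0.183 -0.654 -0.734] y [-0.964  0.265  0.005] z [ 0.191  0.708 -0.679] lean 47.2 az 74.9
```

Lean is 47°, pointing to azimuth 75°, which suits the handle. Next I'll work out waypoints and clearances.

```bash
cat >> h.py <<'E'
def w2jig(q,P):
    P=np.atleast_2d(P).astype(float);c,s=np.cos(q[2]),np.sin(q[2]);d=P[:,:2]-q[:2]
    return np.c_[c*d[:,0]+s*d[:,1],-s*d[:,0]+c*d[:,1],P[:,2]]
q=np.load('q.npy')
OBS={'plate':((-.13,.13),(-.11,.11),(.175,.187)),'chan':((-.13,.106),(-.1085,-.0675),(.147,.175)),'arm':((-.168,-.13),(-.104,-.072),(.151,.173)),
'head':((-.182,-.168),(-.11,-.066),(.151,.187))}
def clear(tipj,R,half=.021,hx=0.):
    # min distance of tool boxes to obstacles (jig frame), sampled
    Rj=Ro.from_euler('z',-q[2]).as_matrix()@R
    def box(x,y,z,n=12):
        g=np.stack(np.meshgrid(np.linspace(*x,n),np.linspace(*y,2*n),np.linspace(*z,n),indexing='ij'),-1).reshape(-1,3)
        return tipj+g@Rj.T
    out={}
    for nm,B in [('body',box((-.039,.039),(-.0965,.0965),(-.26,-.066))),('fing',box((-.0095,.0095),(-half,half),(-.066,0)))]:
        for k,b in OBS.items():
            b=np.array(b);b=b+np.array([[hx],[0],[0]]) if k in('arm','head') else b
            d=np.maximum(np.maximum(b[:,0]-B,B-b[:,1]),0);out[nm+'-'+k]=round(1e3*np.linalg.norm(d,axis=1).min(),1)
        out[nm+'-z']=round(1e3*B[:,2].min(),1)
    return out
def need(o,R,tipj,n=None):
    d=R.T@(jig2w(q,tipj)[0]-o['tool_pos'])*100
    print('shift cm',np.round(d,2),'len',round(np.linalg.norm(d),2), '' if n is None else np.round(d/n,2))
E
python3 - <<'E'
from h import *
o,R=st()
Rj=Ro.from_euler('z',-q[2]).as_matrix()@R
print(w2jig(q,o['tool_pos']))
hub=np.array([-.108,-.088])
off=Rj@np.array([-.0095,.021,0]);print('off',off)
for ph in [0,15,30,45,60,75,90]:
    f=np.radians(ph);n=np.array([np.cos(f),-np.sin(f)]);u=np.array([-np.sin(f),-np.cos(f)])
    c=hub+.007*n+.040*u
    tip=np.r_[c-off[:2],.088]
    print(ph,'corner',np.round(c,4),'tip',np.round(tip,4),clear(tip,R))
E
```

```text
t 6.15 j [  93.9   57.1   71.7   16.   -60.1 -111.7] p [0.1923 1.2181 0.4377] F [ 0.8 -0.2 -0.7] op 0.0006
x [-0.183 -0.654 -0.734] y [-0.964  0.265  0.005] z [ 0.191  0.708 -0.679] lean 47.2 az 74.9
[[-0.6500954   0.98708502  0.43765455]]
off [-0.01934265  0.01035141  0.00706825]
0 corner [-0.101 -0.128] tip [-0.0817 -0.1384  0.088 ] {'body-plate': np.float64(42.6), 'body-chan': np.float64(42.0), 'body-arm': np.float64(39.3), 'body-head': np.float64(31.5), 'body-z': np.float64(103.8), 'fing-plate': np.float64(70.5), 'fing-chan': np.float64(51.2), 'fing-arm': np.float64(62.7), 'fing-head': np.float64(82.3), 'fing-z': np.float64(80.9)}
15 corner [-0.1116 -0.1284] tip [-0.0922 -0.1388  0.088 ] {'body-plate': np.float64(45.1), 'body-chan': np.float64(44.5), 'body-arm': np.float64(41.6), 'body-head': np.float64(33.1), 'body-z': np.float64(103.8), 'fing-plate': np.float64(70.8), 'fing-chan': np.float64(51.5), 'fing-arm': np.float64(59.5), 'fing-head': np.float64(74.9), 'fing-z': np.float64(80.9)}
30 corner [-0.1219 -0.1261] tip [-0.1026 -0.1365  0.088 ] {'body-plate': np.float64(44.8), 'b
[... 1023 characters left out ...]
51] tip [-0.1255 -0.1155  0.088 ] {'body-plate': np.float64(29.7), 'body-chan': np.float64(28.0), 'body-arm': np.float64(25.1), 'body-head': np.float64(16.6), 'body-z': np.float64(103.8), 'fing-plate': np.float64(57.4), 'fing-chan': np.float64(37.8), 'fing-arm': np.float64(41.5), 'fing-head': np.float64(41.2), 'fing-z': np.float64(80.9)}
90 corner [-0.148 -0.095] tip [-0.1287 -0.1054  0.088 ] {'body-plate': np.float64(22.1), 'body-chan': np.float64(18.8), 'body-arm': np.float64(15.8), 'body-head': np.float64(7.7), 'body-z': np.float64(103.8), 'fing-plate': np.float64(51.1), 'fing-chan': np.float64(31.5), 'fing-arm': np.float64(34.6), 'fing-head': np.float64(33.2), 'fing-z': np.float64(80.9)}
```

Run:
```python
from h import *
o,R=st()
need(o,R,[-.08,-.30,.42],30)
```

```text
t 6.15 j [  93.9   57.1   71.7   16.   -60.1 -111.7] p [0.1923 1.2181 0.4377] F [ 0.8 -0.2 -0.7] op 0.0006
x [-0.183 -0.654 -0.734] y [-0.964  0.265  0.005] z [ 0.191  0.708 -0.679] lean 47.2 az 74.9
shift cm [ 79.43 -80.62 -83.73] len 140.78 [ 2.65 -2.69 -2.79]
```

Call:
jog_arm --commands '[{"x": 1.3,"y": -1.3,"z": -1.4,"roll": 0},{"x": 2.6,"y": -2.6,"z": -2.8,"roll": 0},{"x": 2.6,"y": -2.6,"z": -2.8,"roll": 0},{"x": 2.6,"y": -2.6,"z": -2.8,"roll": 0},{"x": 2.6,"y": -2.6,"z": -2.8,"roll": 0},{"x": 2.6,"y": -2.6,"z": -2.8,"roll": 0},{"x": 2.6,"y": -2.6,"z": -2.8,"roll": 0},{"x": 2.6,"y": -2.6,"z": -2.8,"roll": 0},{"x": 2.6,"y": -2.6,"z": -2.8,"roll": 0},{"x": 2.6,"y": -2.6,"z": -2.8,"roll": 0},{"x": 2.6,"y": -2.6,"z": -2.8,"roll": 0}]'

```text
clock: 7.25
tool_pos: [0.3457, 0.7704, 0.4399]
orientation: [179.7, 47.3, -105.6]
force: [1.4, 1.1, 1.2]
opening: 0.0003
```

Run:
```python
from h import *
o,R=st()
need(o,R,[-.08,-.30,.42],20)
```

```text
t 7.25 j [  80.8    8.1   -8.     9.7  -27.  -103.1] p [0.3457 0.7704 0.4399] F [1.4 1.1 1.2] op 0.0003
x [-0.183 -0.653 -0.735] y [-0.964  0.266  0.004] z [ 0.193  0.709 -0.678] lean 47.28 az 74.8
shift cm [ 53.05 -54.   -54.83] len 93.47 [ 2.65 -2.7  -2.74]
```

Run:
```python
from h import *
import pickle
d=pickle.load(open('s0.pkl','rb'));s=d['scene'];t=d['top']
b=unproj(s,[[524,240],[567,380]],0);print(b)
for z in [.15,.2,.25,.3,.35]:
    print(z,proj(s,b*[1,1,0]+[0,0,z]).round().tolist(), unproj(t,[[120,150],[105,290],[78,105]],z).round(3).tolist())
```

```text
[[ 3.49233270e-01  5.96092401e-01  0.00000000e+00]
 [ 8.48570450e-01  5.79905581e-01 -1.11022302e-16]]
0.15 [[537.0, 194.0], [589.0, 328.0]] [[0.805, 0.487, 0.15], [0.483, 0.49, 0.15], [0.915, 0.594, 0.15]]
0.2 [[541.0, 178.0], [597.0, 309.0]] [[0.785, 0.463, 0.2], [0.48, 0.467, 0.2], [0.889, 0.566, 0.2]]
0.25 [[546.0, 160.0], [606.0, 289.0]] [[0.765, 0.44, 0.25], [0.476, 0.443, 0.25], [0.864, 0.537, 0.25]]
0.3 [[551.0, 142.0], [615.0, 267.0]] [[0.746, 0.417, 0.3], [0.473, 0.42, 0.3], [0.839, 0.508, 0.3]]
0.35 [[557.0, 123.0], [625.0, 243.0]] [[0.726, 0.393, 0.35], [0.469, 0.396, 0.35], [0.813, 0.479, 0.35]]
```

Call:
jog_arm --commands '[{"x": 1.8,"y": -3.3,"z": -2.0,"roll": 0},{"x": 1.8,"y": -3.3,"z": -2.0,"roll": 0},{"x": 1.8,"y": -3.3,"z": -2.0,"roll": 0},{"x": 1.8,"y": -3.3,"z": -2.0,"roll": 0},{"x": 1.8,"y": -3.3,"z": -2.0,"roll": 0},{"x": 1.8,"y": -3.3,"z": -2.0,"roll": 0},{"x": 1.8,"y": -3.3,"z": -2.0,"roll": 0},{"x": 1.8,"y": -3.3,"z": -2.0,"roll": 0}]'

```text
clock: 8.05
tool_pos: [0.5438, 0.493, 0.4431]
orientation: [180.0, 47.3, -105.4]
force: [0.8, 1.0, -0.4]
opening: 0.0004
```

Run:
```python
from h import *
o,R=st()
need(o,R,[-.08,-.30,.42],14)
```

```text
t 8.05 j [ 44.4   3.    2.1 -29.  -49.8 -48.8] p [0.5438 0.493  0.4431] F [ 0.8  1.  -0.4] op 0.0004
x [-0.181 -0.654 -0.735] y [-0.964  0.266  0.001] z [ 0.195  0.708 -0.678] lean 47.29 az 74.6
shift cm [ 38.85 -27.54 -38.69] len 61.36 [ 2.78 -1.97 -2.76]
```

Call:
jog_arm --commands '[{"x": 2.7,"y": -1.9,"z": -2.7,"roll": 0},{"x": 2.7,"y": -1.9,"z": -2.7,"roll": 0},{"x": 2.7,"y": -1.9,"z": -2.7,"roll": 0},{"x": 2.7,"y": -1.9,"z": -2.7,"roll": 0},{"x": 2.7,"y": -1.9,"z": -2.7,"roll": 0},{"x": 2.7,"y": -1.9,"z": -2.7,"roll": 0},{"x": 2.7,"y": -1.9,"z": -2.7,"roll": 0},{"x": 2.7,"y": -1.9,"z": -2.7,"roll": 0},{"x": 2.7,"y": -1.9,"z": -2.7,"roll": 0},{"x": 2.7,"y": -1.9,"z": -2.7,"roll": 0},{"x": 2.7,"y": -1.9,"z": -2.7,"roll": 0},{"x": 2.7,"y": -1.9,"z": -2.7,"roll": 0}]'

```text
clock: 9.25
tool_pos: [0.6413, -0.0103, 0.4245]
orientation: [-179.9, 47.0, -105.4]
force: [1.1, 0.3, -0.1]
opening: 0.0003
```

Run:
```python
from h import *
o,R=st()
need(o,R,[-.08,-.24,.30])
need(o,R,[-.07,-.22,.088])
need(o,R,[-.07,-.1384,.088])
s=snap('wrist','w2')
s=snap('scene','s2')
```

```text
t 9.25 j [-14.   13.8  18.7 -47.  -92.2  -4.5] p [ 0.6413 -0.0103  0.4245] F [ 1.1  0.3 -0.1] op 0.0003
x [-0.182 -0.658 -0.731] y [-0.964  0.267 -0.001] z [ 0.196  0.705 -0.682] lean 46.98 az 74.5
shift cm [11.12 -3.6   6.33] len 13.3 
shift cm [25.15 -4.18 22.37] len 33.92 
shift cm [19.69 -2.6  28.23] len 34.51
```

View pics/w2.png

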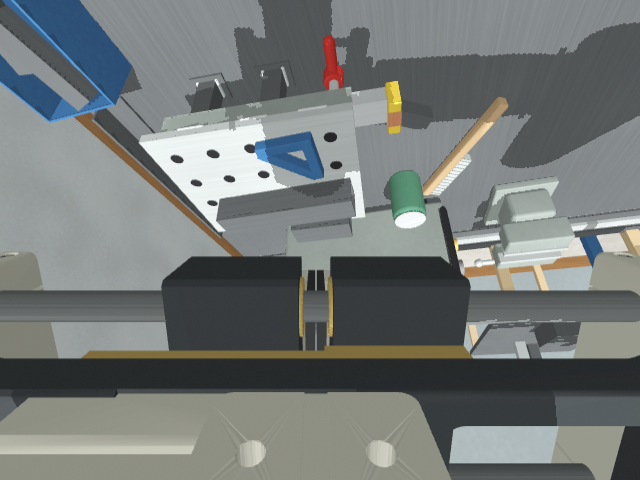

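View pics/s2.png

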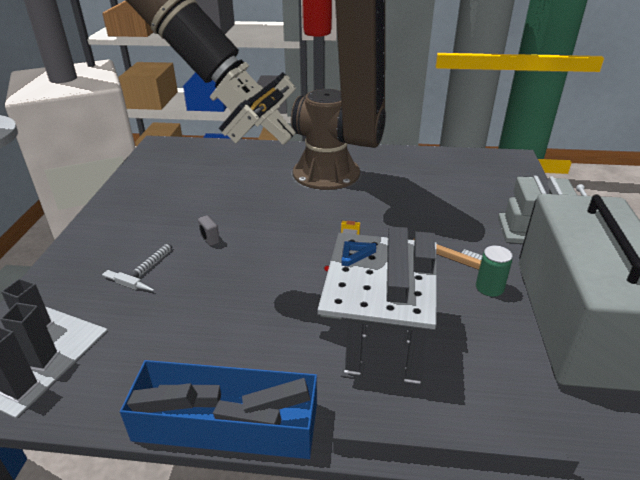

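The wrist view shows the handle at (335,85)→(330,40) with the head at (393,108). I'll check the predictions against it.

Run:
```python
from h import *
o,R=st()
s=ctrl.snapshot('wrist')
P=np.array([[-108,-88,95],[-108,-133,95],[-108,-140,95],[-182,-110,187],[-182,-66,187],[-182,-110,151],[-130,-110,187],[130,-110,187],[-130,110,187]])/1e3
uv=proj(s,jig2w(q,P),o);print(uv.round(1).tolist())
im=s['image'].copy()
for i,p in enumerate(uv): cv2.circle(im,tuple(int(round(v)) for v in p),1,(0,255,0),-1)
c=cv2.resize(im[20:260,130:450],None,fx=2.4,fy=2.4,interpolation=cv2.INTER_NEAREST);cv2.imwrite('pics/w3.png',c[:,:,::-1])
```

```text
t 9.35 j [-14.2  14.   18.7 -46.9 -92.2  -4.5] p [ 0.6423 -0.0135  0.422 ] F [ 0.6  0.6 -0.8] op 0.0005
x [-0.187 -0.657 -0.73 ] y [-0.963  0.271  0.003] z [ 0.196  0.703 -0.684] lean 46.88 az 74.4
[[333.5, 80.3], [327.7, 46.4], [326.7, 40.6], [401.8, 105.2], [400.9, 135.9], [397.7, 83.3], [352.9, 113.2], [140.4, 147.8], [366.4, 219.2]]
```

View pics/w3.png

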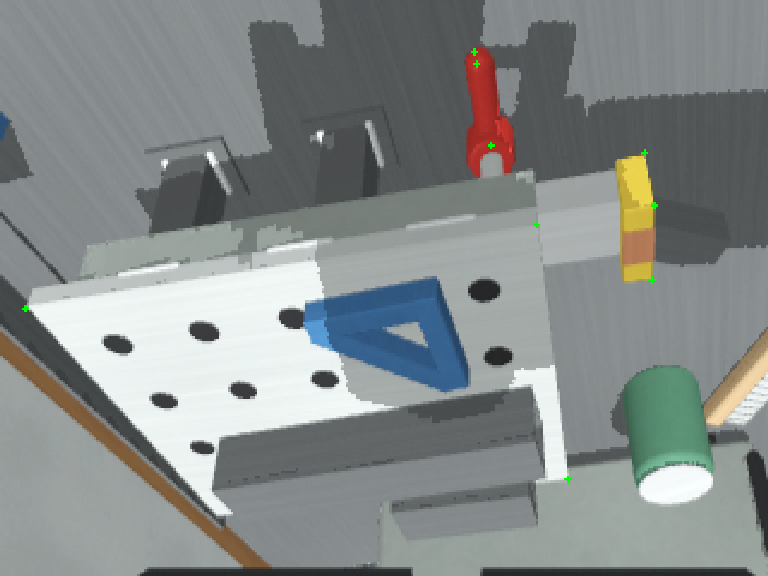

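Run:
```python
from h import *
o,R=st()
print(w2jig(q,o['tool_pos']))
need(o,R,[-.072,-.215,.088],10)
for a in [0,.5,1]:
    t=w2jig(q,o['tool_pos'])[0]*(1-a)+a*np.array([-.07,-.215,.088]);print(clear(t,R))
```

```text
t 9.4 j [-14.1  13.9  18.6 -47.  -92.1  -4.6] p [ 0.642  -0.0112  0.4227] F [-0.4  0.2 -0.6] op 0.0005
x [-0.186 -0.657 -0.731] y [-0.963  0.27   0.002] z [ 0.196  0.704 -0.683] lean 46.96 az 74.4
[[-0.10894957 -0.20483049  0.42269922]]
shift cm [24.64 -3.89 22.64] len 33.69 [ 2.46 -0.39  2.26]
{'body-plate': np.float64(300.8), 'body-chan': np.float64(311.7), 'body-arm': np.float64(311.9), 'body-head': np.float64(295.4), 'body-z': np.float64(439.0), 'fing-plate': np.float64(248.5), 'fing-chan': np.float64(260.2), 'fing-arm': np.float64(263.8), 'fing-head': np.float64(251.3), 'fing-z': np.float64(415.7)}
{'body-plate': np.float64(178.6), 'body-chan': np.float64(187.8), 'body-arm': np.float64(187.0), 'body-head': np.float64(171.7), 'body-z': np.float64(271.7), 'fing-plate': np.float64(116.9), 'fing-chan': np.float64(126.0), 'fing-arm': np.float64(132.4), 'fing-head': np.float64(131.0), 'fing-z': np.float64(248.4)}
{'body-plate': np.float64(113.5), 'body-chan': np.float64(114.2), 'body-arm': np.float64(113.3), 'body-head': np.float64(107.2), 'body-z': np.float64(104.3), 'fing-plate': np.float64(123.8), 'fing-chan': np.float64(109.2), 'fing-arm': np.float64(122.1), 'fing-head': np.float64(135.1), 'fing-z': np.float64(81.0)}
```

Call:
jog_arm --commands '[{"x": 2.5,"y": -0.4,"z": 2.3,"roll": 0},{"x": 2.5,"y": -0.4,"z": 2.3,"roll": 0},{"x": 2.5,"y": -0.4,"z": 2.3,"roll": 0},{"x": 2.5,"y": -0.4,"z": 2.3,"roll": 0},{"x": 2.5,"y": -0.4,"z": 2.3,"roll": 0},{"x": 2.5,"y": -0.4,"z": 2.3,"roll": 0},{"x": 2.5,"y": -0.4,"z": 2.3,"roll": 0},{"x": 2.5,"y": -0.4,"z": 2.3,"roll": 0},{"x": 2.5,"y": -0.4,"z": 2.2,"roll": 0},{"x": 2.1,"y": -0.3,"z": 2.0,"roll": 0},{"x": 0,"y": 0,"z": 0,"roll": 0}]'

```text
clock: 10.5
tool_pos: [0.6752, -0.0192, 0.0849]
orientation: [179.3, 47.0, -105.9]
force: [-0.1, -0.3, 0.8]
opening: 0.0004
```

Run:
```python
from h import *
o,R=st()
print(w2jig(q,o['tool_pos']))
need(o,R,[-.070,-.1384,.088],4)
s=snap('wrist','w4')
```

```text
t 10.5 j [-15.   33.2   3.4 -51.  -70.2  22. ] p [ 0.6752 -0.0192  0.0849] F [-0.1 -0.3  0.8] op 0.0004
x [-0.187 -0.656 -0.731] y [-0.964  0.266  0.009] z [ 0.189  0.707 -0.682] lean 47.0 az 75.1
[[-0.07525624 -0.21033227  0.08494126]]
shift cm [-5.1   0.87  5.03] len 7.22 [-1.28  0.22  1.26]
```

View pics/w4.png

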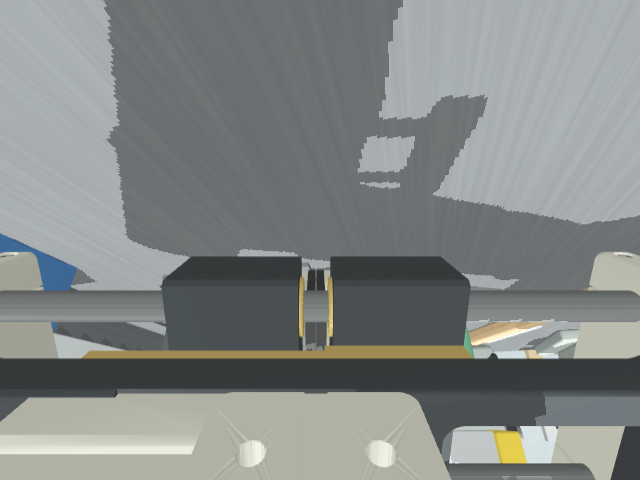

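Run:
```python
from h import *
o=ctrl.get_obs();s=ctrl.snapshot('wrist')
H=np.linalg.inv(s['hand_eye']);K=s['mtx']
for z in [0,-.019,-.04,-.06,-.08]:
    for x in(.0095,-.0095):
        P=np.array([[x,-.021,z,1],[x,0,z,1],[x,.021,z,1]])@H.T
        print(z,x,np.c_[K[0,0]*P[:,0]/-P[:,2]+K[0,2],-K[1,1]*P[:,1]/-P[:,2]+K[1,2]].round().tolist())
im=s['image'][240:370,230:410];cv2.imwrite('pics/w5.png',cv2.resize(im,None,fx=4,fy=4)[:,:,::-1])
```

```text
0 0.0095 [[275.0, 270.0], [317.0, 270.0], [359.0, 270.0]]
0 -0.0095 [[276.0, 305.0], [317.0, 305.0], [358.0, 305.0]]
-0.019 0.0095 [[270.0, 285.0], [318.0, 285.0], [365.0, 285.0]]
-0.019 -0.0095 [[272.0, 323.0], [317.0, 323.0], [363.0, 323.0]]
-0.04 0.0095 [[263.0, 305.0], [318.0, 305.0], [373.0, 305.0]]
-0.04 -0.0095 [[265.0, 349.0], [318.0, 349.0], [371.0, 349.0]]
-0.06 0.0095 [[254.0, 332.0], [318.0, 332.0], [383.0, 332.0]]
-0.06 -0.0095 [[256.0, 383.0], [318.0, 383.0], [380.0, 383.0]]
-0.08 0.0095 [[240.0, 371.0], [319.0, 371.0], [397.0, 371.0]]
-0.08 -0.0095 [[244.0, 430.0], [319.0, 430.0], [393.0, 430.0]]
```

View pics/w5.png

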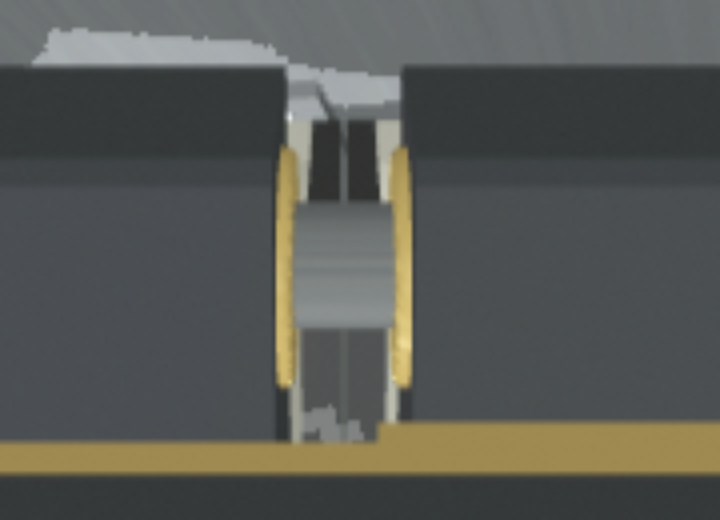

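Each finger is about 20 mm thick, so the closed pair is ±21 mm and my corner model holds. I'll slide in on the far side of the bar end.

Call:
jog_arm --commands '[{"x": -1.3,"y": 0.1,"z": 1.2,"roll": 0},{"x": -1.3,"y": 0.1,"z": 1.2,"roll": 0},{"x": -1.3,"y": 0.1,"z": 1.2,"roll": 0},{"x": -1.3,"y": 0.1,"z": 1.2,"roll": 0},{"x": 0,"y": 0,"z": 0,"roll": 0}]'

```text
clock: 11.1
tool_pos: [0.6915, 0.0522, 0.0951]
orientation: [179.8, 47.1, -105.4]
force: [-0.2, 0.3, -0.7]
opening: 0.0007
```

Run:
```python
from h import *
o,R=st()
print(w2jig(q,o['tool_pos']))
for p in [[-.0817,-.1384,.088],[-.0922,-.1388,.088],[-.1026,-.1365,.088],[-.112,-.1316,.088],[-.1198,-.1244,.088],[-.1255,-.1155,.088],[-.1287,-.1054,.088]]: need(o,R,p)
s=snap('top','t5');s=snap('scene','s5')
c=cv2.resize(cv2.imread('pics/t5.png')[180:280,230:360],None,fx=5,fy=5);cv2.imwrite('pics/t5c.png',c)
```

```text
t 11.1 j [ -8.9  31.5   2.4 -52.6 -66.3  18.4] p [0.6915 0.0522 0.0951] F [-0.2  0.3 -0.7] op 0.0007
x [-0.181 -0.657 -0.732] y [-0.965  0.263  0.002] z [ 0.191  0.707 -0.681] lean 47.07 az 74.9
[[-0.06434599 -0.13782036  0.09512406]]
shift cm [0.79 1.69 0.2 ] len 1.88 
shift cm [0.95 2.71 0.03] len 2.88 
shift cm [0.93 3.78 0.05] len 3.89 
shift cm [0.73 4.8  0.28] len 4.86 
shift cm [0.35 5.7  0.69] len 5.75 
shift cm [-0.17  6.43  1.25] len 6.55 
shift cm [-0.8   6.93  1.93] len 7.24
```

View pics/t5c.png

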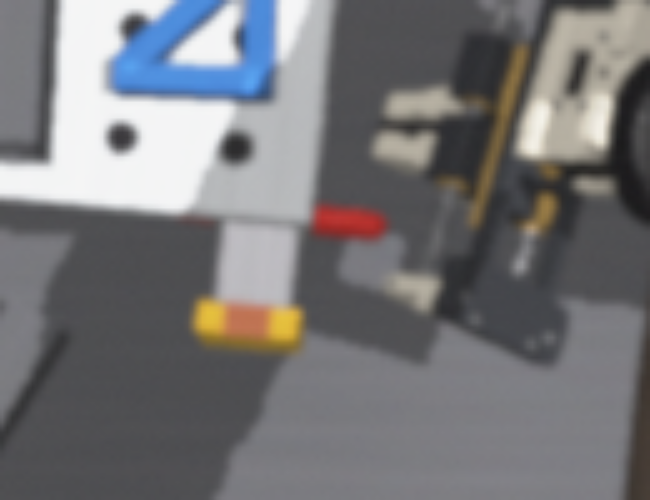

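View pics/s5.png

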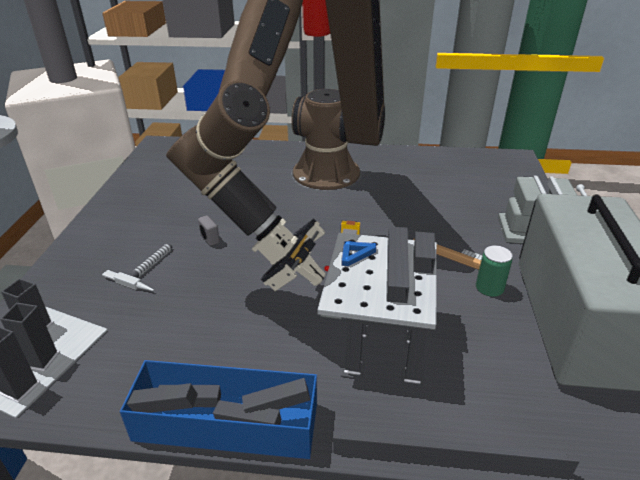

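Run:
```python
from h import *
import pickle
d=pickle.load(open('s0.pkl','rb'));s=d['top']
o,R=st()
im=cv2.imread('pics/t5.png')
c=cv2.resize(im[180:280,230:360],None,fx=5,fy=5)
for x in(-.039,.039):
  for y in(-.0965,.0965):
    p=proj(s,o['tool_pos']+R@np.array([x,y,-.066]))[0];cv2.circle(c,tuple(int(v) for v in (p-[230,180])*5),4,(0,255,0),-1)
for x in(-.0095,.0095):
  for y in(-.021,.021):
    p=proj(s,o['tool_pos']+R@np.array([x,y,0]))[0];cv2.circle(c,tuple(int(v) for v in (p-[230,180])*5),4,(255,0,255),-1)
cv2.imwrite('pics/t5d.png',c)
```

```text
t 11.2 j [ -9.1  31.6   2.3 -52.5 -66.4  18.5] p [0.6911 0.0499 0.0942] F [-0.4 -0.5  0.2] op 0.0006
x [-0.182 -0.657 -0.731] y [-0.964  0.264  0.003] z [ 0.191  0.706 -0.682] lean 47.0 az 74.8
```

View pics/t5d.png

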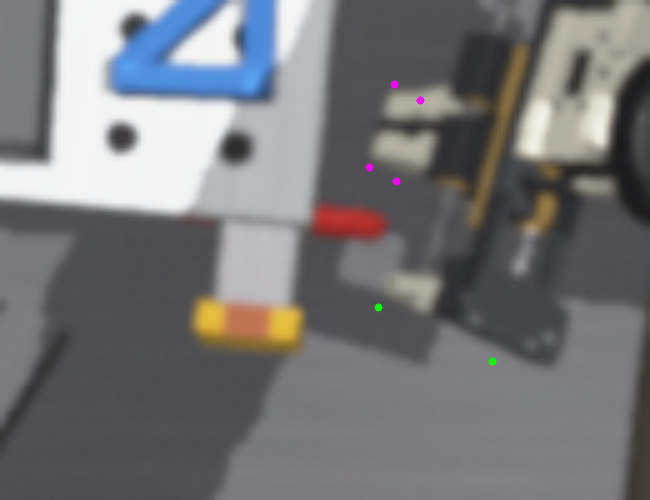

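Call:
jog_arm --commands '[{"x": 0.4,"y": 0.8,"z": 0.1,"roll": 0},{"x": 0.4,"y": 0.9,"z": 0.1,"roll": 0},{"x": 0.1,"y": 0.5,"z": -0.1,"roll": 0},{"x": 0.1,"y": 0.5,"z": -0.1,"roll": 0},{"x": 0,"y": 0.5,"z": 0,"roll": 0},{"x": 0,"y": 0.5,"z": 0,"roll": 0}]'

```text
clock: 11.8
tool_pos: [0.6542, 0.0502, 0.0865]
orientation: [179.9, 46.9, -105.6]
force: [2.0, -6.8, -1.1]
opening: 0.0006
```

```bash
cat >> h.py <<'E'
def look(f):
    s=snap('top',f);c=cv2.resize(cv2.imread(f'pics/{f}.png')[190:290,230:360],None,fx=5,fy=5);cv2.imwrite(f'pics/{f}.png',c)
E
python3 - <<'E'
from h import *
o,R=st()
print(w2jig(q,o['tool_pos']))
look('t6')
E
```

```text
t 11.8 j [ -9.7  29.7  -2.4 -53.4 -64.9  21.3] p [0.6542 0.0502 0.0865] F [ 2.  -6.8 -1.1] op 0.0006
x [-0.184 -0.658 -0.73 ] y [-0.964  0.267  0.002] z [ 0.194  0.704 -0.683] lean 46.9 az 74.6
[[-0.10147571 -0.14269463  0.08648509]]
```

View pics/t6.png

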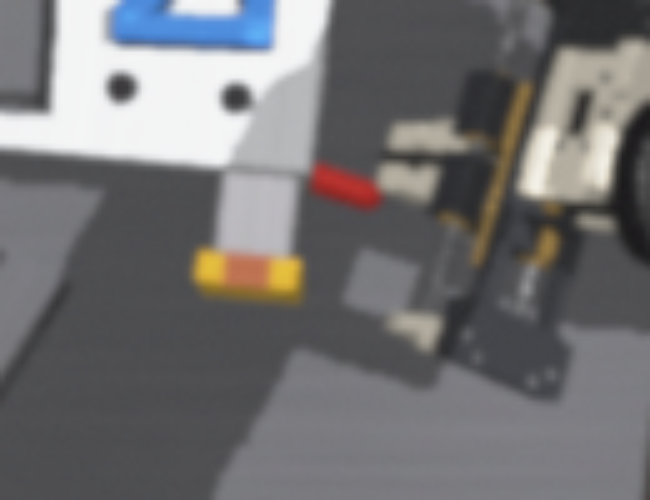

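Call:
jog_arm --commands '[{"x": 0,"y": -0.5,"z": 0,"roll": 0},{"x": -0.25,"y": 0,"z": 0.25,"roll": 0},{"x": -0.3,"y": 0,"z": 0.3,"roll": 0},{"x": 0,"y": 0,"z": 0,"roll": 0}]'

```text
clock: 12.25
tool_pos: [0.6605, 0.0591, 0.0867]
orientation: [179.6, 47.0, -105.6]
force: [-0.5, 0.4, 0.1]
opening: 0.0004
```

Run:
```python
from h import *
o,R=st()
print(w2jig(q,o['tool_pos']))
for p in [[-.1026,-.1365,.088],[-.112,-.1316,.088],[-.1198,-.1244,.088],[-.1255,-.1155,.088],[-.1287,-.1054,.088]]: need(o,R,p)
look('t7')
```

```text
t 12.25 j [ -8.9  30.   -1.8 -53.5 -64.8  20.6] p [0.6605 0.0591 0.0867] F [-0.5  0.4  0.1] op 0.0004
x [-0.184 -0.656 -0.732] y [-0.964  0.265  0.004] z [ 0.191  0.706 -0.681] lean 47.04 az 74.9
[[-0.09586857 -0.1332792   0.08674821]]
shift cm [ 0.21  0.6  -0.41] len 0.76 
shift cm [ 0.01  1.62 -0.19] len 1.63 
shift cm [-0.36  2.52  0.22] len 2.56 
shift cm [-0.88  3.25  0.79] len 3.46 
shift cm [-1.52  3.76  1.47] len 4.31
```

View pics/t7.png

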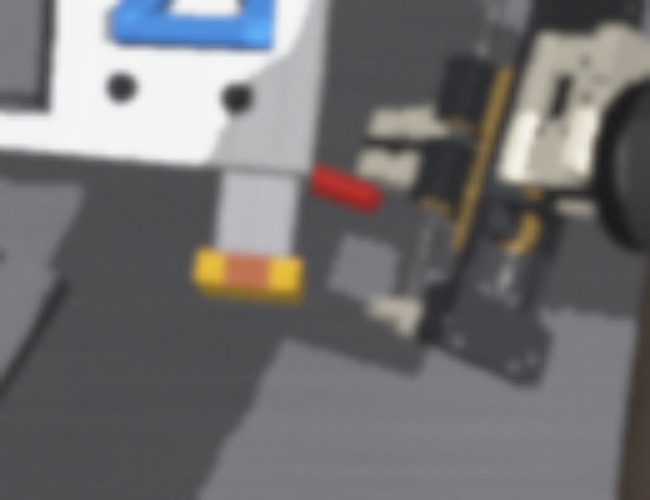

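Call:
jog_arm --commands '[{"x": 0,"y": 0.4,"z": 0,"roll": 0},{"x": 0,"y": 0.4,"z": -0.1,"roll": 0},{"x": 0,"y": 0.4,"z": -0.1,"roll": 0},{"x": 0,"y": 0.4,"z": 0,"roll": 0},{"x": -0.2,"y": 0.45,"z": 0.2,"roll": 0},{"x": -0.2,"y": 0.45,"z": 0.2,"roll": 0}]'

```text
clock: 12.9
tool_pos: [0.6369, 0.068, 0.0884]
orientation: [179.7, 46.9, -105.6]
force: [1.2, -4.8, 0.8]
opening: 0.0004
```

Run:
```python
from h import *
o,R=st()
print(w2jig(q,o['tool_pos']))
for p in [[-.1198,-.1244,.088],[-.1255,-.1155,.088],[-.1287,-.1054,.088],[-.1287,-.1034,.088]]: need(o,R,p)
look('t8')
```

```text
t 12.9 j [ -8.5  28.1  -4.9 -54.1 -63.7  21.4] p [0.6369 0.068  0.0884] F [ 1.2 -4.8  0.8] op 0.0004
x [-0.184 -0.657 -0.731] y [-0.964  0.266  0.004] z [ 0.192  0.705 -0.683] lean 46.94 az 74.8
[[-0.11997989 -0.12618472  0.08838245]]
shift cm [-0.09  0.02  0.16] len 0.18 
shift cm [-0.61  0.75  0.72] len 1.2 
shift cm [-1.25  1.26  1.4 ] len 2.25 
shift cm [-1.38  1.29  1.54] len 2.44
```

View pics/t8.png

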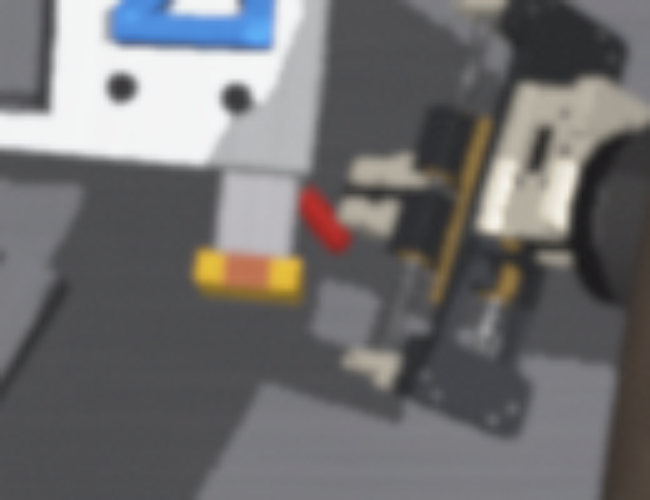

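Call:
jog_arm --commands '[{"x": -0.25,"y": 0.4,"z": 0.3,"roll": 0},{"x": -0.3,"y": 0.4,"z": 0.35,"roll": 0},{"x": -0.3,"y": 0.3,"z": 0.35,"roll": 0},{"x": -0.3,"y": 0.2,"z": 0.35,"roll": 0}]'

```text
clock: 13.35
tool_pos: [0.6279, 0.089, 0.0873]
orientation: [179.5, 46.9, -105.7]
force: [-3.9, -6.1, 3.0]
opening: 0.0008
```

Run:
```python
from h import *
o,R=st()
t=w2jig(q,o['tool_pos']);print(t,clear(t[0],R))
for p in [[-.1287,-.1054,.088],[-.1287,-.1034,.088]]: need(o,R,p)
look('t9')
```

```text
t 13.35 j [ -6.8  27.3  -6.6 -54.9 -62.2  21.1] p [0.6279 0.089  0.0873] F [-3.9 -6.1  3. ] op 0.0008
x [-0.185 -0.657 -0.731] y [-0.964  0.265  0.006] z [ 0.19   0.706 -0.683] lean 46.95 az 75.0
[[-0.1305472  -0.10592408  0.08725769]] {'body-plate': np.float64(22.9), 'body-chan': np.float64(19.5), 'body-arm': np.float64(16.3), 'body-head': np.float64(8.4), 'body-z': np.float64(103.3), 'fing-plate': np.float64(52.0), 'fing-chan': np.float64(32.5), 'fing-arm': np.float64(35.3), 'fing-head': np.float64(33.2), 'fing-z': np.float64(80.2)}
shift cm [-0.11 -0.17  0.01] len 0.21 
shift cm [-0.25 -0.13  0.16] len 0.32
```

View pics/t9.png

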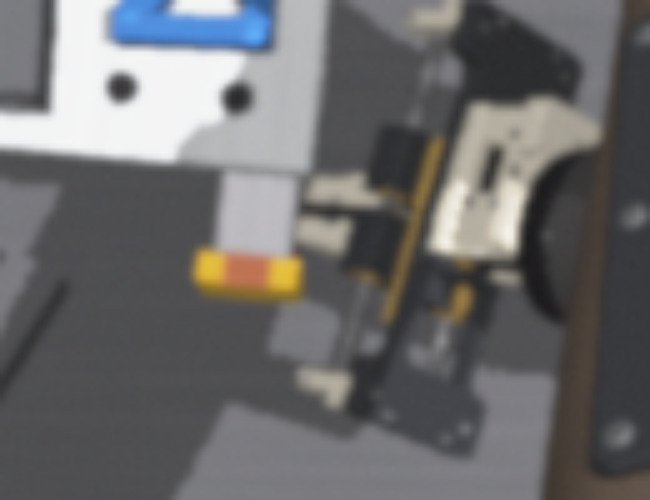

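Call:
jog_arm --commands '[{"x": -0.15,"y": 0,"z": 0.15,"roll": 0},{"x": -0.1,"y": 0,"z": 0.1,"roll": 0},{"x": 0,"y": 0,"z": 0,"roll": 0}]'

```text
clock: 13.7
tool_pos: [0.6287, 0.0928, 0.0872]
orientation: [179.5, 47.0, -105.7]
force: [-4.0, -3.4, 1.0]
opening: 0.0002
```

Run:
```python
from h import *
o,R=st()
t=w2jig(q,o['tool_pos']);print(t)
```

```text
t 13.7 j [ -6.5  27.3  -6.5 -55.  -62.   21. ] p [0.6287 0.0928 0.0872] F [-4.  -3.4  1. ] op 0.0002
x [-0.185 -0.657 -0.731] y [-0.964  0.264  0.007] z [ 0.189  0.706 -0.682] lean 46.97 az 75.0
[[-0.13005885 -0.10214829  0.08715444]]
```

Call:
jog_arm --commands '[{"x": -0.1,"y": 0,"z": 0.1,"roll": 0},{"x": -0.1,"y": 0,"z": 0.1,"roll": 0},{"x": 0,"y": 0,"z": 0,"roll": 0}]'

```text
clock: 14.0
tool_pos: [0.6289, 0.0937, 0.087]
orientation: [179.5, 46.8, -105.7]
force: [-7.4, -11.2, 3.7]
opening: 0.0005
```

Run:
```python
from h import *
o,R=st()
t=w2jig(q,o['tool_pos']);print(t,clear(t[0],R)); look('t10')
```

```text
t 14.0 j [ -6.3  27.2  -6.6 -54.9 -61.9  20.8] p [0.6289 0.0937 0.087 ] F [ -7.4 -11.2   3.7] op 0.0005
x [-0.185 -0.659 -0.729] y [-0.965  0.264  0.006] z [ 0.188  0.705 -0.684] lean 46.84 az 75.0
[[-0.1299189  -0.10119604  0.08695635]] {'body-plate': np.float64(19.6), 'body-chan': np.float64(14.7), 'body-arm': np.float64(11.5), 'body-head': np.float64(3.6), 'body-z': np.float64(103.0), 'fing-plate': np.float64(48.8), 'fing-chan': np.float64(29.4), 'fing-arm': np.float64(32.2), 'fing-head': np.float64(30.3), 'fing-z': np.float64(79.9)}
```

View pics/t10.png

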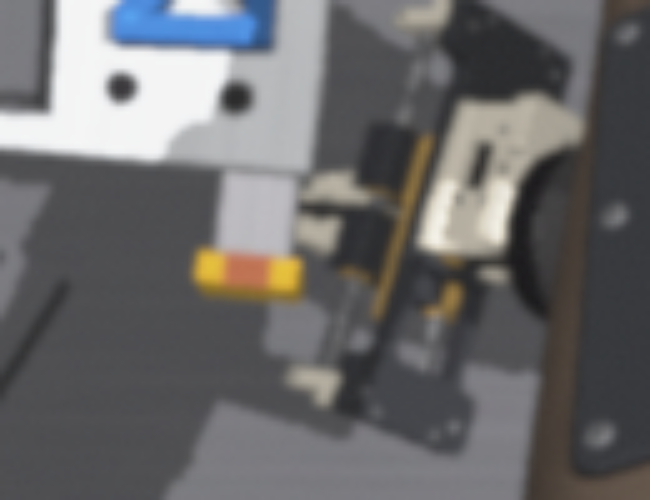

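Call:
jog_arm --commands '[{"x": -0.1,"y": 0,"z": 0.1,"roll": 0},{"x": 0,"y": 0,"z": 0,"roll": 0}]'

```text
clock: 14.25
tool_pos: [0.629, 0.094, 0.0869]
orientation: [179.5, 46.8, -105.7]
force: [-9.3, -16.0, 5.6]
opening: 0.0006
```

Run:
```python
from h import *
o,R=st()
t=w2jig(q,o['tool_pos']);print(t)
```

```text
t 14.25 j [ -6.2  27.2  -6.6 -54.8 -61.8  20.7] p [0.629  0.094  0.0869] F [ -9.3 -16.    5.6] op 0.0006
x [-0.185 -0.66  -0.729] y [-0.965  0.264  0.006] z [ 0.188  0.704 -0.685] lean 46.77 az 75.0
[[-0.12988377 -0.10092057  0.0869111 ]]
```

The force climbs with no further motion, so the handle is at its stop. I'll back off and look.

Call:
jog_arm --commands '[{"x": 0.7,"y": -0.2,"z": -0.7,"roll": 0},{"x": 2,"y": -0.6,"z": -2.1,"roll": 0},{"x": 2,"y": -0.6,"z": -2.1,"roll": 0},{"x": 2,"y": -0.6,"z": -2.1,"roll": 0},{"x": 2,"y": -0.6,"z": -2.1,"roll": 0},{"x": 0,"y": 0,"z": -4.5,"roll": 0},{"x": -1.5,"y": 0,"z": -4.0,"roll": 0},{"x": -1.5,"y": 0,"z": -3.0,"roll": 0}]' --gripper 4

```text
clock: 15.05
tool_pos: [0.6061, -0.0944, 0.1877]
orientation: [179.6, 47.0, -105.8]
force: [0.6, -0.2, -0.5]
opening: 0.04
```

Run:
```python
from h import *
o,R=st()
t=w2jig(q,o['tool_pos']);print(t)
s=snap('wrist','w11')
snap('top','t11')
c=cv2.resize(cv2.imread('pics/t11.png')[190:290,230:360],None,fx=5,fy=5);cv2.imwrite('pics/t11c.png',c)
P=np.array([[-108,-88,95],[-153,-88,95],[-160,-88,95],[-182,-110,187],[-182,-66,187],[-168,-110,187]])/1e3
print(proj(s,jig2w(q,P),o).round(1).tolist())
```

```text
t 15.05 j [-22.5  24.6   3.3 -47.3 -80.7  20.2] p [ 0.6061 -0.0944  0.1877] F [ 0.6 -0.2 -0.5] op 0.04
x [-0.185 -0.656 -0.732] y [-0.964  0.267  0.005] z [ 0.192  0.706 -0.682] lean 47.02 az 74.8
[[-0.13847865 -0.29049256  0.1877492 ]]
[[323.8, 274.6], [362.0, 271.5], [368.1, 271.0], [397.9, 349.2], [397.1, 356.9], [383.0, 349.8]]
```

View pics/w11.png

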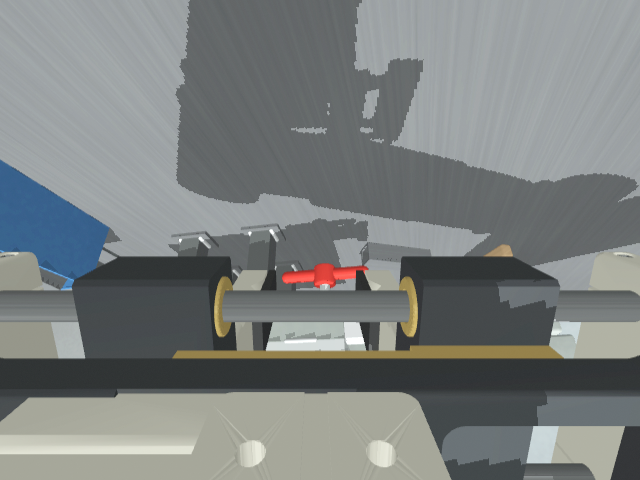

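View pics/t11c.png

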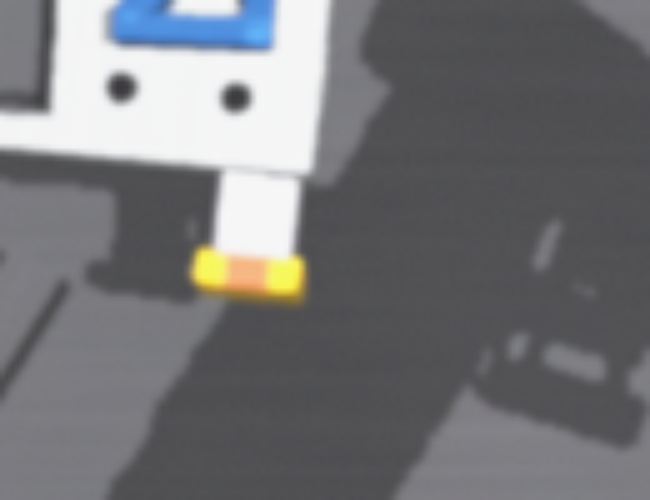

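The handle now runs left–right at (284,278)–(367,269), matching the predicted end at (368,271). It is in line with the arm. I'll plan the head grasp next.

Run:
```python
from h import *
import pickle
o,R=st()
Rj=Ro.from_euler('z',-q[2]).as_matrix()@R
d=pickle.load(open('s0.pkl','rb'));s=d['top']
im=cv2.imread('pics/t11.png')
P=np.array([[-182,-110,187],[-182,-66,187],[-168,-66,187],[-168,-110,187],[-182,-110,151],[-182,-66,151]])/1e3
c=cv2.resize(im[190:290,230:360],None,fx=5,fy=5,interpolation=cv2.INTER_CUBIC)
uv=proj(s,jig2w(q,P));print(uv.round(1).tolist())
for p in uv: cv2.circle(c,tuple(int(v) for v in (p+.5-[230,190])*5),3,(0,255,0),-1)
cv2.imwrite('pics/t12.png',c)
goal=np.array([-.175,-.093,.184])
print('clear',clear(goal,R,half=.036))
# finger boxes at openings
for op in (.030,.022):
  for sgn in(1,-1):
    g=np.stack(np.meshgrid(np.linspace(-.0095,.0095,9),sgn*np.linspace(op/2,op/2+.021,9),np.linspace(-.05,0,26),indexing='ij'),-1).reshape(-1,3)
    B=goal+g@Rj.T
    b=B[(B[:,2]<.187)&(B[:,1]>-.11)]
    print(op,sgn,'xrange',b[:,0].min().round(4),b[:,0].max().round(4),'zmin',b[:,2].min().round(4),'y',b[:,1].min().round(3),b[:,1].max().round(3))
pre=goal-Rj[:,2]*.10
print('pre',pre); need(o,R,pre); need(o,R,goal)
```

```text
t 15.15 j [-22.5  24.4   3.5 -47.3 -80.6  20.2] p [ 0.608  -0.0952  0.1913] F [0.4 0.4 0.2] op 0.0402
x [-0.18  -0.659 -0.731] y [-0.964  0.267 -0.003] z [ 0.197  0.704 -0.683] lean 46.94 az 74.4
[[289.3, 247.2], [268.9, 245.4], [269.6, 239.0], [290.0, 240.8], [290.3, 249.9], [270.6, 248.2]]
clear {'body-plate': np.float64(58.2), 'body-chan': np.float64(67.5), 'body-arm': np.float64(66.8), 'body-head': np.float64(50.8), 'body-z': np.float64(200.2), 'fing-plate': np.float64(9.0), 'fing-chan': np.float64(11.1), 'fing-arm': np.float64(4.1), 'fing-head': np.float64(0.0), 'fing-z': np.float64(176.9)}
0.03 1 xrange -0.2136 -0.1894 zmin 0.1769 y -0.107 -0.084
0.03 -1 xrange -0.1629 -0.1394 zmin 0.1771 y -0.11 -0.094
0.022 1 xrange -0.2096 -0.1855 zmin 0.177 y -0.107 -0.085
0.022 -1 xrange -0.1669 -0.1433 zmin 0.1771 y -0.11 -0.094
pre [-0.18933737 -0.16464413  0.2522756 ]
shift cm [-12.25   7.61   4.14] len 15.0 
shift cm [-12.25   7.61  14.14] len 20.2
```

View pics/t12.png

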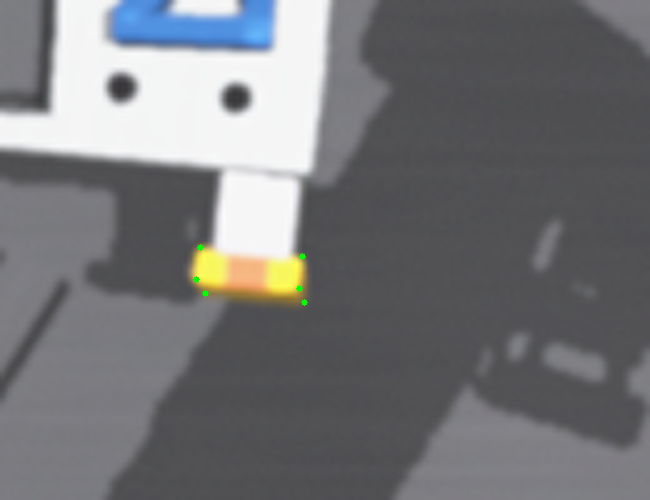

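Call:
jog_arm --commands '[{"x": -2.4,"y": 1.5,"z": 0.8,"roll": 0},{"x": -2.4,"y": 1.5,"z": 0.8,"roll": 0},{"x": -2.4,"y": 1.5,"z": 0.8,"roll": 0},{"x": -2.4,"y": 1.5,"z": 0.8,"roll": 0},{"x": -2.5,"y": 1.5,"z": 0.8,"roll": 0},{"x": 0,"y": 0,"z": 2,"roll": 0},{"x": 0,"y": 0,"z": 0,"roll": 0}]' --gripper 3

```text
clock: 15.85
tool_pos: [0.567, 0.0514, 0.2338]
orientation: [179.5, 47.1, -105.6]
force: [-0.7, -0.0, -0.4]
opening: 0.0298
```

Run:
```python
from h import *
for i in range(3):
    o,R=st()
    print(w2jig(q,o['tool_pos']))
    need(o,R,[-.175,-.093,.184])
    if i<2: s=snap('wrist','w13')
P=np.array([[-108,-88,95],[-153,-88,95],[-160,-88,95],[-182,-110,187],[-182,-66,187],[-168,-110,187],[-168,-66,187]])/1e3
print(proj(s,jig2w(q,P),o).round(1).tolist())
```

```text
t 15.85 j [-10.3  13.3  -6.3 -49.6 -73.4  11.2] p [0.567  0.0514 0.2338] F [-0.7 -0.  -0.4] op 0.0298
x [-0.183 -0.656 -0.732] y [-0.965  0.264  0.006] z [ 0.189  0.708 -0.681] lean 47.09 az 75.0
[[-0.18849167 -0.14807993  0.23382119]]
shift cm [-0.21 -0.31  7.54] len 7.55 
t 15.9 j [-10.3  13.3  -6.2 -49.5 -73.5  11.2] p [0.5672 0.0502 0.2339] F [ 0.8 -0.4  0.1] op 0.03
x [-0.184 -0.656 -0.732] y [-0.965  0.264  0.006] z [ 0.189  0.707 -0.681] lean 47.04 az 75.0
[[-0.18815518 -0.14920298  0.23390404]]
shift cm [-0.28 -0.25  7.62] len 7.63 
t 15.95 j [-10.4  13.3  -6.2 -49.5 -73.5  11.2] p [0.5676 0.0494 0.2341] F [0.4 0.3 0.4] op 0.0298
x [-0.184 -0.657 -0.732] y [-0.964  0.265  0.005] z [ 0.19   0.706 -0.682] lean 47.01 az 74.9
[[-0.1876941  -0.15004799  0.23405589]]
shift cm [-0.32 -0.18  7.69] len 7.69 
[[242.8, 173.0], [290.7, 166.4], [298.4, 165.4], [319.5, 243.5], [329.5, 268.9], [299.6, 245.4], [312.3, 270.4]]
```

View pics/w13.png

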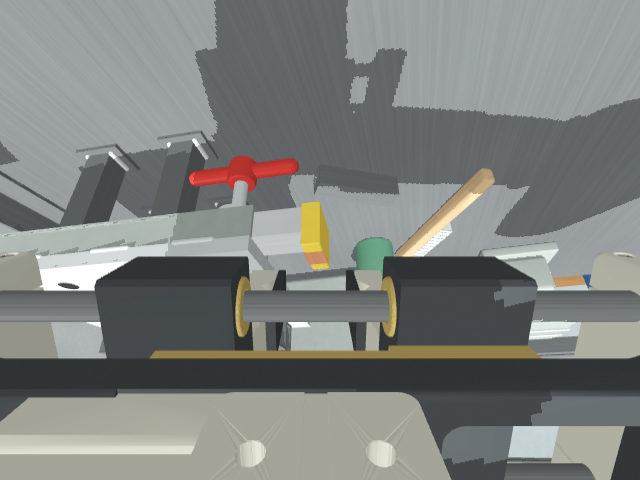

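Run:
```python
from h import *
o=ctrl.get_obs()
P=np.array([[-182,-110,187],[-182,-66,187],[-168,-110,187],[-168,-66,187],[-182,-110,151],[-168,-110,151]])/1e3
s=ctrl.snapshot('wrist');uv=proj(s,jig2w(q,P),o)
c=cv2.resize(s['image'][190:280,260:350],None,fx=6,fy=6,interpolation=cv2.INTER_CUBIC)[:,:,::-1].copy()
for p in uv: cv2.circle(c,tuple(int(v) for v in (p+.5-[260,190])*6),3,(0,255,0),-1)
cv2.imwrite('pics/w14.png',c)
```

```text
(no output)
```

View pics/w14.png

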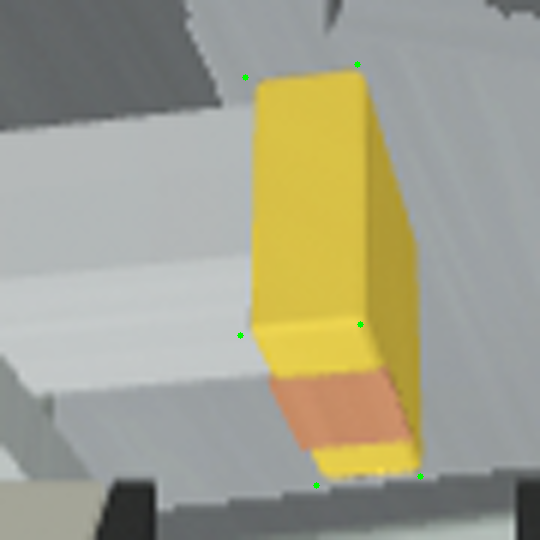

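The head fits the prediction to about 1 mm. I'll advance along the fingers with the jaws either side of it.

Call:
jog_arm --commands '[{"x": -0.2,"y": -0.2,"z": 1.5,"roll": 0},{"x": 0,"y": 0,"z": 1.5,"roll": 0},{"x": 0,"y": 0,"z": 1.5,"roll": 0},{"x": 0,"y": 0,"z": 1.3,"roll": 0},{"x": 0,"y": 0,"z": 1.0,"roll": 0},{"x": 0,"y": 0,"z": 0,"roll": 0}]'

```text
clock: 16.6
tool_pos: [0.5831, 0.0988, 0.1882]
orientation: [179.5, 47.0, -105.7]
force: [-0.2, -0.3, 0.4]
opening: 0.0301
```

Run:
```python
from h import *
for i in range(3):
    o,R=st()
    print(w2jig(q,o['tool_pos']))
    need(o,R,[-.175,-.093,.184])
    if i<2: s=snap('wrist','w15')
look('t15')
```

```text
t 16.6 j [ -5.5  16.1  -8.6 -51.8 -66.7  12.3] p [0.5831 0.0988 0.1882] F [-0.2 -0.3  0.4] op 0.0301
x [-0.185 -0.656 -0.731] y [-0.964  0.265  0.006] z [ 0.19   0.706 -0.682] lean 47.01 az 75.0
[[-0.17596994 -0.09958557  0.1881626 ]]
shift cm [-0.15  0.03  0.77] len 0.79 
t 16.65 j [ -5.5  16.1  -8.6 -51.7 -66.7  12.3] p [0.5833 0.0981 0.1889] F [ 0.2 -1.1  0.2] op 0.0298
x [-0.184 -0.657 -0.731] y [-0.964  0.265  0.005] z [ 0.191  0.706 -0.682] lean 46.99 az 74.9
[[-0.17570428 -0.10020596  0.18888987]]
shift cm [-0.13  0.07  0.86] len 0.87 
t 16.7 j [ -5.5  16.   -8.5 -51.7 -66.7  12.3] p [0.5836 0.0977 0.1894] F [-0.5  0.4  0.1] op 0.0301
x [-0.184 -0.657 -0.731] y [-0.964  0.265  0.004] z [ 0.191  0.706 -0.682] lean 46.99 az 74.8
[[-0.17543306 -0.10063322  0.18941967]]
shift cm [-0.12  0.1   0.92] len 0.94
```

View pics/w15.png

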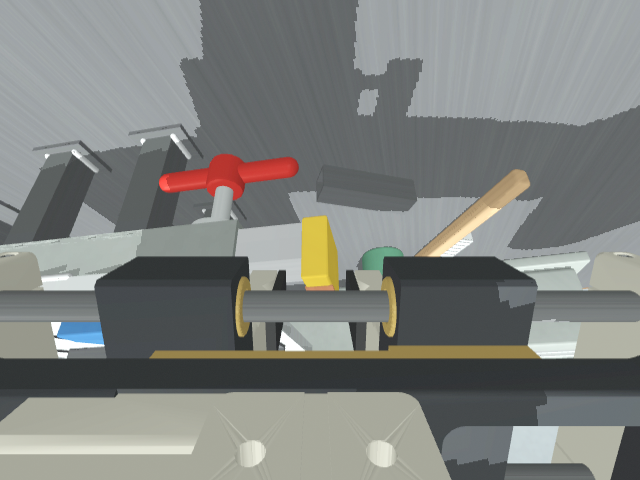

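View pics/t15.png

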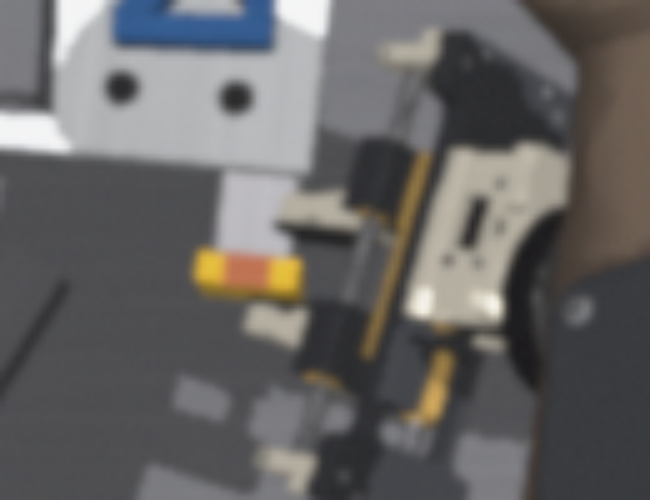

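Call:
jog_arm --commands '[{"x": -0.1,"y": 0.1,"z": 0.5,"roll": 0},{"x": 0,"y": 0,"z": 0.4,"roll": 0},{"x": 0,"y": 0,"z": 0,"roll": 0}]'

```text
clock: 17.05
tool_pos: [0.5845, 0.1051, 0.184]
orientation: [179.7, 47.0, -105.7]
force: [-0.3, -0.4, 0.3]
opening: 0.03
```

Run:
```python
from h import *
o,R=st()
print(w2jig(q,o['tool_pos']))
need(o,R,[-.175,-.093,.184])
```

```text
t 17.05 j [ -4.9  16.3  -8.9 -52.1 -65.8  12.4] p [0.5845 0.1051 0.184 ] F [-0.3 -0.4  0.3] op 0.03
x [-0.184 -0.656 -0.732] y [-0.964  0.266  0.004] z [ 0.192  0.706 -0.682] lean 47.02 az 74.8
[[-0.17511999 -0.093163    0.18398537]]
shift cm [-0.01 -0.01  0.01] len 0.02
```

Call:
jog_arm --commands '[{"x": 0,"y": 0,"z": 0,"roll": 0},{"x": 0,"y": 0,"z": 0,"roll": 0},{"x": 0,"y": 0,"z": 0,"roll": 0}]' --gripper 1.9

```text
clock: 17.35
tool_pos: [0.5846, 0.1048, 0.1843]
orientation: [179.7, 47.0, -105.6]
force: [-0.4, -0.7, -0.3]
opening: 0.0196
```

Run:
```python
from h import *
o,R=st()
print(w2jig(q,o['tool_pos']))
look('t16'); s=snap('wrist','w16')
o,R=st()
# world dir jig -x in tool axes per cm
print(R.T@np.array([-np.cos(q[2]),-np.sin(q[2]),0]))
```

```text
t 17.35 j [ -4.9  16.3  -8.9 -52.1 -65.8  12.4] p [0.5846 0.1048 0.1843] F [-0.4 -0.7 -0.3] op 0.0196
x [-0.184 -0.657 -0.731] y [-0.964  0.266  0.004] z [ 0.192  0.706 -0.682] lean 47.01 az 74.8
[[-0.17490666 -0.09349833  0.18429772]]
t 17.45 j [ -4.9  16.3  -8.9 -52.1 -65.8  12.4] p [0.5846 0.1048 0.1842] F [-0.8 -0.1 -0.1] op 0.0192
x [-0.184 -0.657 -0.731] y [-0.964  0.266  0.004] z [ 0.192  0.706 -0.682] lean 47.01 az 74.8
[ 0.13398391  0.98127216 -0.13839528]
```

View pics/t16.png

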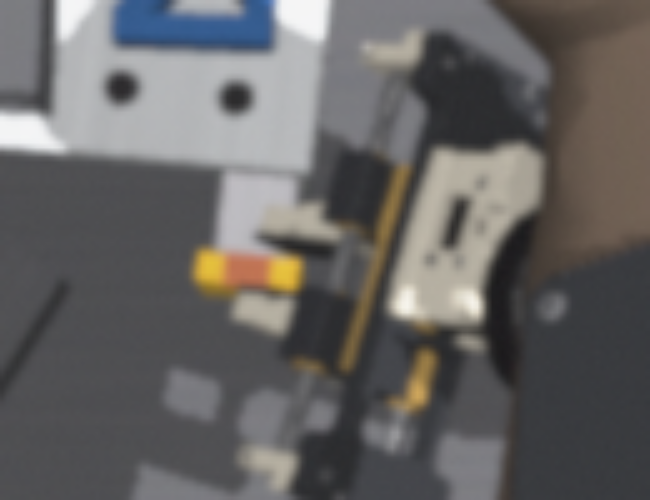

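View pics/w16.png

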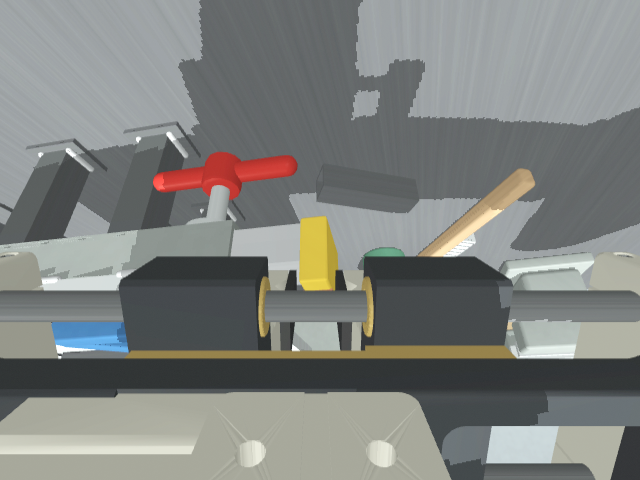

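Call:
jog_arm --commands '[{"x": 0.1,"y": 0.5,"z": -0.1,"roll": 0},{"x": 0.1,"y": 0.8,"z": -0.1,"roll": 0},{"x": 0.13,"y": 0.98,"z": -0.14,"roll": 0},{"x": 0.13,"y": 0.98,"z": -0.14,"roll": 0}]'

```text
clock: 17.85
tool_pos: [0.5505, 0.1071, 0.1843]
orientation: [179.7, 47.0, -105.7]
force: [2.6, 0.0, -1.2]
opening: 0.0191
```

Run:
```python
from h import *
o,R=st()
print(w2jig(q,o['tool_pos']))
need(o,R,[-.295,-.093,.184])
look('t17')
```

```text
t 17.85 j [ -5.   13.6 -12.7 -52.4 -65.3  13.4] p [0.5505 0.1071 0.1843] F [ 2.6  0.  -1.2] op 0.0191
x [-0.184 -0.657 -0.731] y [-0.964  0.266  0.004] z [ 0.192  0.706 -0.682] lean 47.01 az 74.8
[[-0.20914701 -0.09371914  0.18426784]]
shift cm [ 1.12  8.44 -1.12] len 8.59
```

View pics/t17.png

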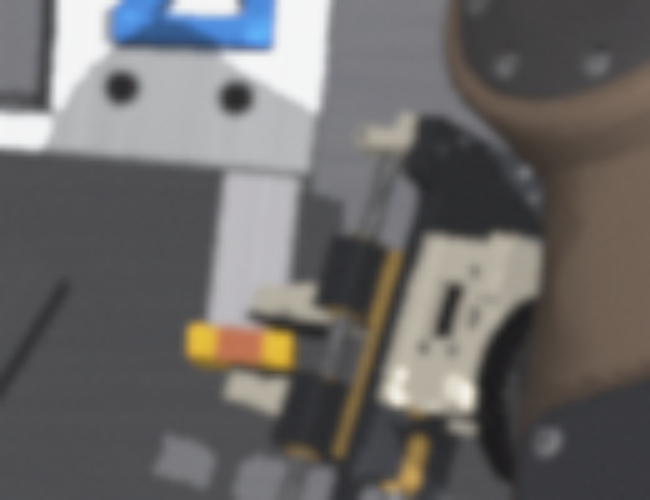

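The arm is free and sliding at about 3 N. I'll continue the draw.

Call:
jog_arm --commands '[{"x": 0.13,"y": 0.98,"z": -0.14,"roll": 0},{"x": 0.13,"y": 0.98,"z": -0.14,"roll": 0},{"x": 0.13,"y": 0.98,"z": -0.14,"roll": 0},{"x": 0.13,"y": 0.98,"z": -0.14,"roll": 0},{"x": 0.13,"y": 0.98,"z": -0.14,"roll": 0},{"x": 0.13,"y": 0.98,"z": -0.14,"roll": 0},{"x": 0.13,"y": 0.98,"z": -0.14,"roll": 0},{"x": 0.1,"y": 0.5,"z": -0.1,"roll": 0}]'

```text
clock: 18.7
tool_pos: [0.4754, 0.1125, 0.1845]
orientation: [179.7, 47.0, -105.7]
force: [2.3, -0.3, -0.8]
opening: 0.0191
```

Run:
```python
from h import *
o,R=st()
print(w2jig(q,o['tool_pos']))
need(o,R,[-.297,-.093,.184])
```

```text
t 18.7 j [ -5.4   7.5 -20.5 -53.  -64.5  15.2] p [0.4754 0.1125 0.1845] F [ 2.3 -0.3 -0.8] op 0.0191
x [-0.184 -0.657 -0.732] y [-0.964  0.266  0.004] z [ 0.192  0.706 -0.682] lean 47.01 az 74.8
[[-0.28437707 -0.09398273  0.18454737]]
shift cm [ 0.14  1.26 -0.07] len 1.27
```

Call:
jog_arm --commands '[{"x": 0.04,"y": 0.3,"z": -0.04,"roll": 0},{"x": 0.04,"y": 0.3,"z": -0.04,"roll": 0},{"x": 0.04,"y": 0.3,"z": -0.04,"roll": 0},{"x": 0.02,"y": 0.2,"z": -0.02,"roll": 0}]'

```text
clock: 19.1
tool_pos: [0.4653, 0.1135, 0.1844]
orientation: [179.7, 47.0, -105.7]
force: [3.0, -0.5, -2.3]
opening: 0.0192
```

Run:
```python
from h import *
o,R=st()
print(w2jig(q,o['tool_pos']))
```

```text
t 19.1 j [ -5.5   6.6 -21.6 -53.  -64.4  15.4] p [0.4653 0.1135 0.1844] F [ 3.  -0.5 -2.3] op 0.0192
x [-0.184 -0.657 -0.731] y [-0.964  0.266  0.004] z [ 0.192  0.706 -0.682] lean 47.01 az 74.8
[[-0.2945647  -0.09382897  0.18439223]]
```

Call:
jog_arm --commands '[{"x": 0.02,"y": 0.2,"z": -0.02,"roll": 0},{"x": 0.02,"y": 0.2,"z": -0.02,"roll": 0},{"x": 0,"y": 0,"z": 0,"roll": 0}]'

```text
clock: 19.4
tool_pos: [0.4618, 0.1139, 0.1846]
orientation: [179.8, 47.0, -105.6]
force: [4.6, 0.5, -2.1]
opening: 0.019
```

Run:
```python
from h import *
o,R=st()
print(w2jig(q,o['tool_pos']))
```

```text
t 19.4 j [ -5.5   6.3 -22.  -53.1 -64.3  15.4] p [0.4618 0.1139 0.1846] F [ 4.6  0.5 -2.1] op 0.019
x [-0.184 -0.657 -0.731] y [-0.964  0.267  0.003] z [ 0.193  0.706 -0.682] lean 47.01 az 74.7
[[-0.29810374 -0.09367608  0.18458101]]
```

Call:
jog_arm --commands '[{"x": 0.02,"y": 0.2,"z": -0.02,"roll": 0},{"x": 0.01,"y": 0.1,"z": -0.01,"roll": 0},{"x": 0,"y": 0,"z": 0,"roll": 0}]'

```text
clock: 19.7
tool_pos: [0.4612, 0.1138, 0.1853]
orientation: [-179.9, 47.0, -105.5]
force: [11.2, 0.5, -3.3]
opening: 0.019
```

Run:
```python
from h import *
o,R=st()
print(w2jig(q,o['tool_pos']))
snap('top','t20');snap('wrist','w20')
c=cv2.resize(cv2.imread('pics/t20.png')[190:320,210:360],None,fx=4,fy=4);cv2.imwrite('pics/t20c.png',c)
```

```text
t 19.7 j [ -5.5   6.  -22.1 -53.1 -64.2  15.5] p [0.4612 0.1138 0.1853] F [11.2  0.5 -3.3] op 0.019
x [-0.183 -0.657 -0.732] y [-0.963  0.269 -0.001] z [ 0.197  0.704 -0.682] lean 47.02 az 74.4
[[-0.29868565 -0.09379822  0.18526002]]
```

View pics/t20c.png

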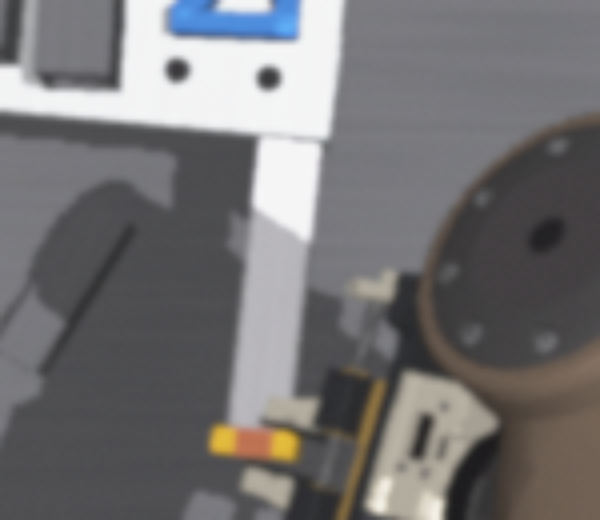

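At the stop: 11 N and no further motion, with the head at (274,300) where x=-295 mm projects. I'll open and withdraw along the fingers.

Call:
jog_arm --commands '[{"x": 0,"y": 0,"z": 0,"roll": 0},{"x": 0,"y": 0,"z": 0,"roll": 0},{"x": 0,"y": 0,"z": 0,"roll": 0},{"x": 0,"y": 0,"z": 0,"roll": 0}]' --gripper 3.6

```text
clock: 20.2
tool_pos: [0.4576, 0.1146, 0.1843]
orientation: [179.6, 47.0, -105.7]
force: [0.9, -0.0, -0.1]
opening: 0.0358
```

Run:
```python
from h import *
o,R=st()
print(w2jig(q,o['tool_pos']))
snap('wrist','w21')
```

```text
t 20.2 j [ -5.4   6.  -22.3 -53.1 -64.4  15.5] p [0.4576 0.1146 0.1843] F [ 0.9 -0.  -0.1] op 0.0358
x [-0.184 -0.656 -0.732] y [-0.964  0.265  0.005] z [ 0.191  0.706 -0.682] lean 47.01 az 74.9
[[-0.30229035 -0.09332969  0.1842754 ]]
```

View pics/w21.png

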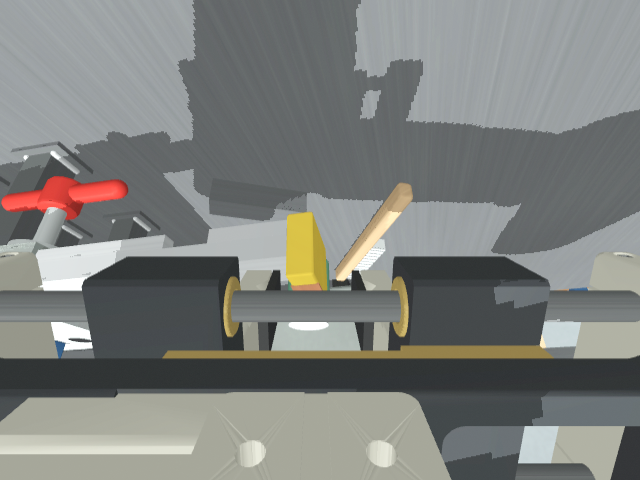

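Call:
jog_arm --commands '[{"x": 0,"y": -0.4,"z": 0,"roll": 0},{"x": 0,"y": -0.1,"z": -0.8,"roll": 0},{"x": 0,"y": -0.1,"z": -1.0,"roll": 0},{"x": 0,"y": 0,"z": -1.5,"roll": 0},{"x": 0,"y": 0,"z": -2.5,"roll": 0},{"x": 0,"y": 0,"z": -4,"roll": 0},{"x": 0,"y": 0,"z": -4,"roll": 0},{"x": 0,"y": 0,"z": -3,"roll": 0},{"x": 0,"y": 0,"z": 0,"roll": 0}]'

```text
clock: 21.15
tool_pos: [0.4324, -0.009, 0.302]
orientation: [-179.9, 46.9, -105.5]
force: [0.4, 0.2, 0.1]
opening: 0.036
```

Run:
```python
from h import *
o,R=st()
t=snap('top','t22');s=snap('wrist','w22');sc=snap('scene','s22')
P=np.array([[-108,-88,95],[-153,-88,95],[-302,-110,187],[-302,-66,187],[-288,-110,187],[-288,-66,187]])/1e3
print(proj(t,jig2w(q,P)).round(1).tolist())
print(proj(s,jig2w(q,P),o).round(1).tolist())
c=cv2.resize(cv2.imread('pics/t22.png')[190:320,210:360],None,fx=4,fy=4)
for p in proj(t,jig2w(q,P))[2:]: cv2.circle(c,tuple(int(v) for v in (p+.5-[210,190])*4),2,(0,255,0),-1)
cv2.imwrite('pics/t22c.png',c)
```

```text
t 21.15 j [-20.6   1.1 -11.8 -46.9 -84.8  12.9] p [ 0.4324 -0.009   0.302 ] F [0.4 0.2 0.1] op 0.036
x [-0.182 -0.659 -0.73 ] y [-0.963  0.268 -0.002] z [ 0.197  0.703 -0.684] lean 46.88 az 74.4
[[285.5, 222.3], [283.6, 240.9], [283.7, 303.4], [262.8, 301.6], [284.4, 296.7], [263.5, 294.9]]
[[172.4, 179.2], [205.6, 174.7], [322.2, 215.3], [329.5, 237.2], [308.0, 216.8], [316.7, 238.4]]
```

View pics/t22c.png

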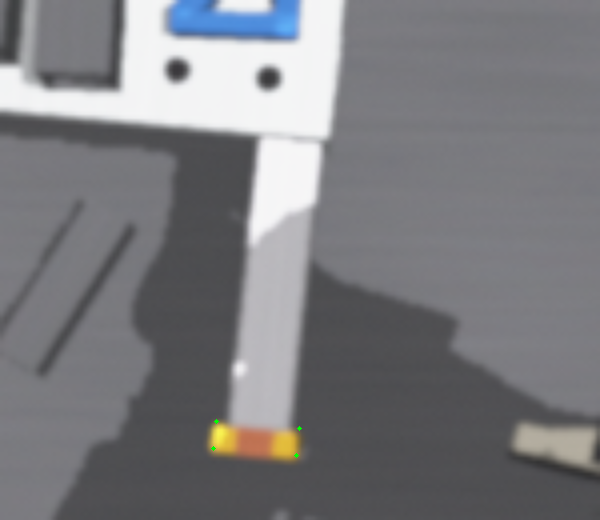

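View pics/w22.png

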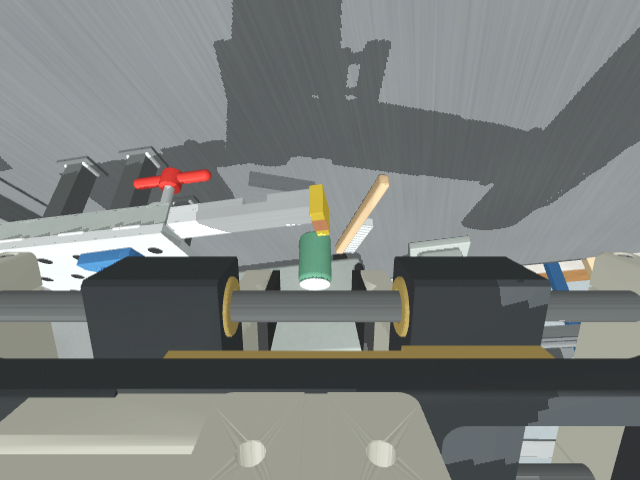

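View pics/s22.png

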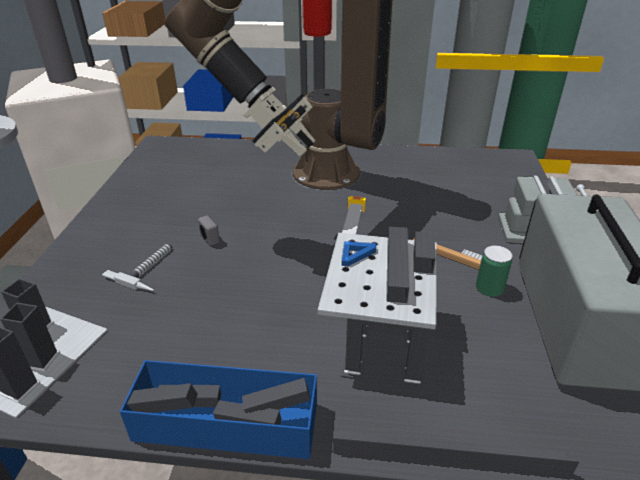

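Everything is where it should be: the head is at x≈-295 mm, the handle is still in line with the arm, the bystanders haven't moved and the gripper is clear. I'll hand in.

Run:
```python
from h import *
print(ctrl.close_job()); print(ctrl.get_obs()['clock'])
```

```text
the job is handed in; nothing more can be done
None
the job is handed in; nothing more can be done
```

The handle is turned to its stop and the support arm is drawn out to its stop. I handed the job in at about 21.3 s of the 48 s; no verdict was reported.

- **Leaning the tool:** The jog has no tilt command, so I leaned the tool 47° by pushing against the arm's reach limit in free air. There the third joint sat on its range limit. One reading showed 71.74° against the stated 71.71°, which is about the size of the sensor noise, but it could count as passing the range.
- **Handle:** I pushed it clockwise with closed fingers until the force climbed to about 19 N with no further motion. Afterwards the wrist camera showed it in line with the arm, both before the draw and at the end.
- **Support arm:** I held the head loosely between the fingers, 19 mm apart, without gripping it hard. I drew it along the plate's -x axis at about 3 N until it stopped, at about 11 N. The head is at x ≈ -295 mm, within about 1–2 mm of where the stop should appear in the top view.
- **Final checks:** The gripper was opened and withdrawn about 17 cm, with the wrist force near zero. The plate items and bench items looked unmoved in the last pictures; I compared them by eye only. The offcut, which the top camera barely shows, was checked only roughly.

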